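Close a shaft-seal cartridge in the hand press

ROBOT

A 7-joint arm with a two-finger parallel gripper is mounted at the origin on a cart in front of the work surface, level with it; the furniture and walls round the work are solid. World frame = base frame: x ahead of the robot, y to its left, z up, the work surface at z = 0. Lengths are in m, angles in rad, forces in N, time in s.
With the tool pointing down it reaches from about 0.4 to 0.9 m from the base axis. Payload 5.5 kg.
Tool frame: the origin (TCP) lies on the centre line of the jaws, within the pads' length; the fingertips stand 14 mm ahead of it and the grasp point (between the pads) lies 5 mm behind it; z points along the fingers, y is the line along which they close (so a half turn about z gives the same grasp; the last joint's range is limited). The gripper opens to 85 mm and grips with 20 to 120 N. Pads are 22 mm wide; open, the fingers measure 114 mm over their backs; the gripper's body (76 mm by 85 mm) begins 54 mm behind the grasp point. The pads swing forward as they close: fully open they stand 13 mm farther back than shut.
Start: joints at [-0.981, 0.501, -0.427, 1.55, 0.221, 1.138, -0.21], TCP at [0.209, 0.616, 0.218] pointing down, gripper open.
Joint ranges: [-2.88, 2.88], [-0.31, 2.03], [-1.54, 1.56], [0.2, 2.42], [-1.41, 4.55], [0.19, 2.02], [-2.57, 2.57]. Speed limits (rad/s): [2.57, 2.57, 3.14, 3.14, 3.14, 3.14, 3.14].

INTERFACE

Orientations are given as a rotation vector (axis times angle).
In Python, from workcell import status, capture, hand_in gives the robot as it stands.
- The arm moves only by the tool carry_out, never from a script. Its argument "plan" is a list of rows, each a list of 3 entries, a list of its own where there are three numbers: the shift along the tool's x, y, z as a fraction of full scale, then the turn, a rotation vector about the tool's x, y, z as a fraction of full scale, then the opening, from 0 (shut) to 1 (fully open). A call has exactly 10 rows; each row is the pose to reach, as a shift and turn from the pose commanded when the call began, along the tool's axes at that moment; what a row does not reach only later rows make up. Full scale, the value 1, is 0.3 m for a shift and 30 degrees for a turn. A row lasts 1/10 s, in which the tool goes at most 50 mm and 8.59 degrees, less where a joint would pass 70% of its speed; a pose out of reach is approached as far as the arm can. A call with a number of a shift or a turn outside -1 to 1 is refused whole. A call with a gripper value outside its range is refused whole. The fingers move at their own pace and stop on an object; "squeeze" is the grip in N (left out, the last holds). Time passes only in rows, so rows that repeat a pose let the fingers close, or fill a call up. It gives the time, the measured TCP pose, the force, the opening and the grip force at its end, in the units of the state.
- status.sense(): the state, without advancing time (a new reading comes with each control period).
- capture(name): name is "side" or "top" or "wrist"; returns a dict with "pixels" (384x512x3 uint8, red, green, blue), "fx", "fy", "cx", "cy" (pixels), "rvec" (rotation vector, rad) and "tvec" (3), from world to camera coordinates, as OpenCV has them. Camera axes: x right, y down, z forward; pixel columns grow to the right and rows downward; lengths in m; the calibration is good to about 2 mm. A picture is of the moment at which its call begins. There is no depth.
- hand_in(): hands the job in; it is judged then, once.
The state is a dict: "clock": time; "joint_positions": joint angles; "qd": joint speeds; "joint_torque": joint torques, N m; "tool_pos": TCP position; "eef_rot": TCP orientation; "force": force on the tool from outside, world axes, zero at the start; "wrist_torque": the same for the moment, N m; "gripper_width": opening from 0.0 (shut) to 1.0 (fully open); "finger_force": force on a finger pad.
Only numpy, scipy, OpenCV 4.12 (cv2) and the standard library are available. Lean on these libraries where they do the work, as an engineer would, in place of code of your own. Each camera call takes 0.05 s, during which the arm holds its last target. There are 200 camera calls.

TASK

Build up the shaft-seal cartridge in the nest of the hand press's shuttle: first the housing, open end up, then the spacer bush upright in its bore, then the cover with its recess down over the top of the bush, leaving the seal ring where it is for now. Slide the loaded shuttle fully in under the ram, push the palm knob down to its stop so that the press drives bush and seal home and the cover closes on the housing, and let the knob spring back up, with the closed cartridge still in the nest under the ram.

Things in the scene. Friction and masses are not known exactly. Their poses are not given: they have to be found in the camera images.
- press: Grey cast C-frame hand press, fixed to the bench: base plate 270 x 130 x 16, column at the back, head overhanging at 125 to 180 above the bench. Origin on the bench straight below the ram's axis; its +x runs from the loading side (towards the robot) to the column, z up. The shuttle slides along this x. The head and palm knob reach 30 in front of the ram's axis.
- ram (a joint): Travel of the spring-returned ram, m: 0 = up (rest), 0.020 = down at its stop. About 4 N push it down alone, about 13 N while it drives the seal.
- knob_top (a point): Centre of the top of the black palm knob (53 mm across, domed, flat in the middle) on the ram; 240 mm above the bench at rest, moves down with the ram. The ram's round foot is 32 across, its face 100.6 above the bench at rest.
- shuttle (a joint): Travel of the shuttle, m: 0 = drawn right out for loading, 0.120 = fully in against its stop, nest under the ram. Moves along the press's +x with 3 N of friction and stays where it is left.
- nest (a point): Centre of the floor of the nest, a round pocket 64 across and 10 deep with a 2 mm chamfer, in the 84 x 84 steel block of the shuttle. The floor is 28 mm above the bench, the block's top 38. Moves with the shuttle.
- shuttle_knob (a point): Centre of the top of the upright black knob (23 across, 28 tall, top 68 mm above the bench) on the front of the shuttle, 95 mm in front of the nest's centre; pinch it from above and push to slide the shuttle.
- housing: Aluminium cup, 60 across, 30 tall, a narrow groove round it near the rim; bore 45 across, floor 6 thick, foot chamfered 2.4 mm. Origin at the centre of its underside, z out of the open end. A black seal ring 4 thick is started in the bore, its upper face 10 mm below the rim. Stands open end up.
- seal (a joint): How far the seal ring has been driven down the housing's bore, m: 0 = as started (upper face 10 mm below the rim), 0.010 = on the housing's floor. Tight: moves only under more than 9 N and stays where it is.
- spacer: Plain steel bush, 41 across, 24 tall, 14 mm hole, both ends alike with 2.5 mm chamfers. Origin at the centre of its underside, z along its axis. Stands upright. Standing on the seal ring as started it projects 14 mm above the housing's rim.
- spacer_mid (a point): Centre of the bush, halfway up.
- cover: Aluminium disc, 60 across, 10 thick, with a hub 24 across and 12 tall on top and a recess 45 across, 4 deep below, which fits over the bush. Origin at the centre of its underside, z up through the hub. Lies recess down. Set on the bush its underside is 40 above the housing's underside (10 above the rim); closed, it rests on the rim, 30 above.

How it is judged:
By the outcome, as a careful person would: the job done as asked, in the order asked, and still so for the second after the job is handed in, with the robot touching nothing.
It also fails if it takes over 72 s, if anything falls off the work surface, if the arm or the gripper's body presses on something with over 40 N, if the wrist force passes 120 N, or if a joint passes its speed limit or range.

## Working session

There is one attempt and no reset: what is moved stays moved. The work goes in short steps, Python scripts to look and compute and a tool call to move; the robot and the scene stay as the last step left them, time stands still between calls to the robot, and variables do not carry over. Pictures are saved under pics/ and viewed, at most 10 in all, crops included, and the job is handed in when it is done.

Besides the shell and the picture viewer there is one more tool, called after ">>>" in YAML: its name, and indented under it one key for each argument. carry_out: Moves the arm, as the interface text tells. Shift numbers are shares of 0.3 m and turn numbers shares of 30 degrees, none past 1 either way. Its arguments: {"type":"object","properties":{"plan":{"type":"array"},"squeeze":{"type":"number"}},"required":["plan"]}

```bash
mkdir -p pics; ls
python3 - <<'E'
from workcell import status,capture
import cv2,numpy as np
s=status.sense();print({k:np.round(v,3).tolist() for k,v in s.items()})
ims=[]
for n in("side","top"):
    c=capture(n);cv2.imwrite(f"pics/{n}0.png",c["pixels"][:,:,::-1]);np.savez(f"pics/{n}0.npz",**c)
    R=cv2.Rodrigues(np.array(c["rvec"],float))[0];print(n,c["fx"],c["cx"],c["cy"],(-R.T@np.array(c["tvec"])).round(3),R.round(2).tolist())
E
```

```text
pics
{'clock': 0.0, 'joint_positions': [-0.981, 0.502, -0.427, 1.551, 0.221, 1.138, -0.21], 'qd': [-0.001, 0.0, -0.001, 0.0, -0.002, 0.001, 0.002], 'joint_torque': [0.001, -56.953, -5.816, -28.094, 0.011, 0.012, 0.0], 'tool_pos': [0.208, 0.615, 0.217], 'eef_rot': [-0.511, -3.099, 0.003], 'force': [0.809, 0.198, 1.038], 'wrist_torque': [-0.0, -0.037, -0.005], 'finger_force': 0.0, 'gripper_width': 1.002}
side 385.5232996076281 253.66279939824506 194.00154075615038 [ 0.245 -0.337  0.741] [[0.92, -0.4, 0.02], [-0.26, -0.63, -0.74], [0.3, 0.67, -0.68]]
top 492.50044942757967 254.00385673778254 193.3008818893402 [0.422 0.244 1.053] [[0.01, -1.0, -0.01], [-0.99, -0.0, -0.11], [0.11, 0.01, -0.99]]
```

View pics/top0.png

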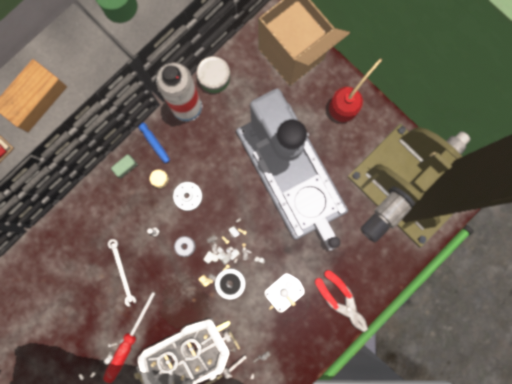

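View pics/side0.png

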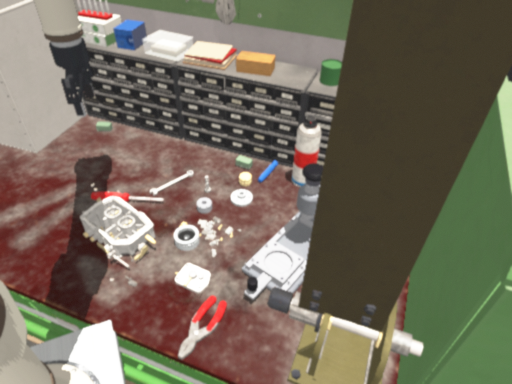

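Top view: housing (230,284), bush (184,246), cover (187,196), nest (311,202), shuttle knob (333,242) and palm knob (291,137). The side view shows housing (186,237), bush (204,205), cover (241,198) and nest (278,262). Next I'll measure them.

```bash
cat > h.py <<'E'
import numpy as np,cv2
from scipy.spatial.transform import Rotation as Ro
def cam(c): return cv2.Rodrigues(np.array(c["rvec"],float))[0],np.array(c["tvec"],float).ravel()
def ray(c,u,v,z):
    R,t=cam(c);d=R.T@np.array([(u-c["cx"])/c["fx"],(v-c["cy"])/c["fy"],1]);o=-R.T@t
    return o+d*(z-o[2])/d[2]
def proj(c,p):
    R,t=cam(c);q=R@np.array(p,float)+t;return np.array([c["fx"]*q[0]/q[2]+c["cx"],c["fy"]*q[1]/q[2]+c["cy"]])
def blobs(px,seed,r,mask):
    "contour of the mask component around the seed: ellipse fit on hull"
    m=np.zeros_like(mask);cv2.circle(m,seed,r,255,-1);m&=mask
    cs,_=cv2.findContours(m,cv2.RETR_EXTERNAL,cv2.CHAIN_APPROX_NONE)
    c=max(cs,key=cv2.contourArea);return cv2.fitEllipse(cv2.convexHull(c)),c
def light(px,lo=110,sat=45):
    h=cv2.cvtColor(px,cv2.COLOR_RGB2HSV);return ((h[...,2]>lo)&(h[...,1]<sat)).astype(np.uint8)*255
E
python3 - <<'E'
from h import *
T={k:v for k,v in np.load("pics/top0.npz").items()};S=dict(np.load("pics/side0.npz"))
for nm,c,seeds in(("top",T,dict(housing=(230,284,20,.03),spacer=(184,246,14,.024),cover=(187,196,19,.01))),("side",S,dict(housing=(186,237,18,.03),spacer=(204,205,11,.024),cover=(241,198,15,.01)))):
    for k,(u,v,r,z) in seeds.items():
        m=light(c["pixels"]);e,_=blobs(c["pixels"],(u,v),r,m)
        P=[ray(c,*p,z) for p in cv2.boxPoints(e)]
        print(nm,k,np.round(e[0],1),np.round(e[1],1),ray(c,*e[0],z).round(4),"size mm",(1e3*np.linalg.norm(P[0]-P[1])).round(1),(1e3*np.linalg.norm(P[1]-P[2])).round(1))
a=T["pixels"][95:255,225:365];b=T["pixels"][170:310,150:290]
f=lambda x:cv2.resize(np.ascontiguousarray(x[:140,:140,::-1]),None,fx=2.8,fy=2.8,interpolation=cv2.INTER_CUBIC)
a=T["pixels"][115:255,225:365]
cv2.imwrite("pics/crop1.png",np.hstack([f(a),f(b)]))
E
```

```text
top housing [231.2 283.9] [36.8 39.4] [0.3524 0.2963 0.03  ] size mm 80.8 74.3
top spacer [184.2 246.2] [20.9 21.9] [0.4289 0.3951 0.024 ] size mm 45.4 43.6
top cover [186.8 195.7] [30.4 31.5] [0.536 0.394 0.01 ] size mm 67.1 65.4
side housing [186.4 237.5] [27.8 29. ] [0.351 0.287 0.03 ] size mm 94.8 64.0
side spacer [203.8 204.4] [16.7 17.6] [0.4266 0.3868 0.024 ] size mm 66.4 45.9
side cover [241.1 197. ] [18.4 23.5] [0.535  0.3903 0.01  ] size mm 67.2 75.0
```

View pics/crop1.png

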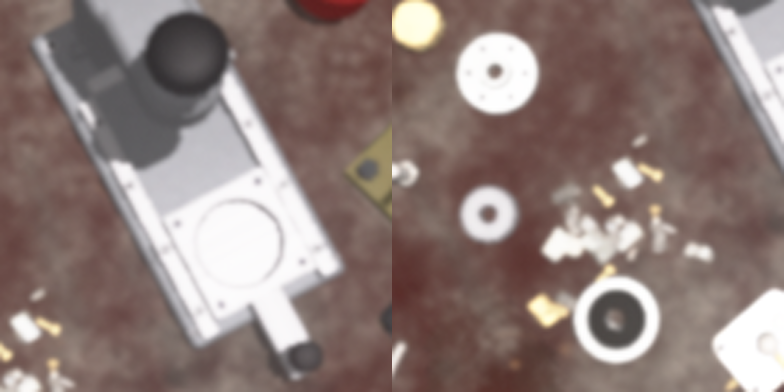

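The crop confirms the centres: housing ring at (230.4,284.3), bush (184.6,246.4), cover (187.5,196), nest circle (310,202), palm knob (291.8,134.3), shuttle knob (333.6,242.5). I'll refine these and check them against the stated geometry.

Run:
```python
from h import *
T=dict(np.load("pics/top0.npz"))
for k,(u,v,r,z) in dict(housing=(230,284,22,.03),spacer=(184,246,15,.024),cover=(187,196,20,.01)).items():
  for lo in(150,175,200):
    e,_=blobs(0,(u,v),r,light(T["pixels"],lo,60)); a=np.mean(e[1])
    print(k,lo,np.round(e[0],1),np.round(e[1],1),ray(T,*e[0],z).round(4),"dia",round(1e3*a/T["fx"]*(1.053-z),1))
g=cv2.cvtColor(T["pixels"],cv2.COLOR_RGB2GRAY)
for k,(u,v,r,z) in dict(palm=(291,135,17,.225),sknob=(333,242,10,.066),seal=(230,284,14,.02)).items():
  for hi in(60,80,100):
    e,_=blobs(0,(u,v),r,(g<hi).astype(np.uint8)*255);print(k,hi,np.round(e[0],1),np.round(e[1],1),ray(T,*e[0],z).round(4),"dia",round(1e3*np.mean(e[1])/T["fx"]*(1.053-z),1))
# nest: radial darkest edge
from scipy.ndimage import map_coordinates as mc
pts=[]
for th in np.linspace(0,2*np.pi,72,endpoint=False):
    rr=np.arange(11,20,.25);p=mc(g.astype(float),[202+rr*np.sin(th),310+rr*np.cos(th)],order=1)
    i=p.argmin();
    if p[i]<np.median(p)-6: pts.append((310+rr[i]*np.cos(th),202+rr[i]*np.sin(th)))
e=cv2.fitEllipse(np.array(pts,np.float32));print("nest",len(pts),e,ray(T,*e[0],.036),"dia",1e3*np.mean(e[1])/T["fx"]*1.017)
# nest block corners: bright frame / base plate long edges by light mask
P=ray(T,310,202.1,.038);K=ray(T,333.6,242.5,.068);A=ray(T,291.8,134.3,.235)
print(P,K,A,np.linalg.norm((P-K)[:2]),np.linalg.norm((A-P)[:2]),np.degrees(np.arctan2(*(P-K)[1::-1])),np.degrees(np.arctan2(*(A-P)[1::-1])),np.degrees(np.arctan2(*(A-K)[1::-1])))
```

```text
housing 150 [228.3 282.6] [31.5 36.9] [0.355  0.3023 0.03  ] dia 71.1
housing 175 [228.  283.1] [30.5 36.1] [0.3541 0.3029 0.03  ] dia 69.1
housing 200 [229.6 283.4] [29.9 31.1] [0.3534 0.2995 0.03  ] dia 63.3
spacer 150 [183.9 246. ] [19.7 20.1] [0.4293 0.3957 0.024 ] dia 41.6
spacer 175 [183.9 245.8] [18.4 18.9] [0.4296 0.3958 0.024 ] dia 39.1
spacer 200 [183.7 245.9] [17.5 18. ] [0.4293 0.3961 0.024 ] dia 37.0
cover 150 [187.  195.6] [29.6 30.5] [0.5363 0.3936 0.01  ] dia 63.7
cover 175 [187.  195.6] [28.8 29.3] [0.5362 0.3934 0.01  ] dia 61.6
cover 200 [187.1 195.5] [27.9 28.4] [0.5363 0.3934 0.01  ] dia 59.6
palm 60 [291.3 134. ] [26.4 28.3] [0.6198 0.1858 0.225 ] dia 46.0
palm 80 [291.1 134.3] [28.4 30.6] [0.6193 0.1861 0.225 ] dia 49.6
palm 100 [290.8 135.2] [29.6 34.4] [0.6178 0.1866 0.225 ] dia 53.8Traceback (most recent call last):
  File "<stdin>", line 10, in <module>
  File "h.py", line 13, in blobs
    c=max(cs,key=cv2.contourArea);return cv2.fitEllipse(cv2.convexHull(c)),c
ValueError: max() iterable argument is empty
```

Run:
```python
from h import *
T=dict(np.load("pics/top0.npz"));g=cv2.cvtColor(T["pixels"],cv2.COLOR_RGB2GRAY)
for k,(u,v,r,z) in dict(sknob=(333,242,10,.066),seal=(230,284,14,.02)).items():
  for hi in(75,90,105):
   try:
    e,_=blobs(0,(u,v),r,(g<hi).astype(np.uint8)*255);print(k,hi,np.round(e[0],1),np.round(e[1],1),ray(T,*e[0],z).round(4),"dia",round(1e3*np.mean(e[1])/T["fx"]*(1.053-z),1))
   except ValueError: pass
from scipy.ndimage import map_coordinates as mc
pts=[]
for th in np.linspace(0,2*np.pi,72,endpoint=False):
    rr=np.arange(11,20,.25);p=mc(g.astype(float),[202+rr*np.sin(th),310+rr*np.cos(th)],order=1)
    i=p.argmin();
    if p[i]<np.median(p)-4 and 0<i<len(rr)-1: pts.append((310+rr[i]*np.cos(th),202+rr[i]*np.sin(th)))
print(len(pts))
e=cv2.fitEllipse(np.array(pts,np.float32));print("nest",e,ray(T,*e[0],.036),"dia",1e3*np.mean(e[1])/T["fx"]*1.017)
P=ray(T,310,202.1,.038);K=ray(T,333.3,242.3,.068);A=ray(T,291.2,134.2,.225)
for a,b in((K,P),(P,A),(K,A)): print(a.round(4),b.round(4),np.linalg.norm((b-a)[:2]).round(4),np.degrees(np.arctan2(*(b-a)[1::-1])).round(2))
# housing outer edge: radial outer bright->dark crossing
pts=[]
for th in np.linspace(0,2*np.pi,90,endpoint=False):
    rr=np.arange(11,20,.25);p=mc(g.astype(float),[284+rr*np.sin(th),230.3+rr*np.cos(th)],order=1)
    j=p[:16].argmax()+np.argmin(np.diff(p)[p[:16].argmax():]);pts.append((230.3+rr[j]*np.cos(th),284+rr[j]*np.sin(th)))
pts=np.array(pts,np.float32)
c=np.median(pts,0)
for _ in range(3):
    e=cv2.fitEllipseDirect(pts);d=np.linalg.norm(pts-e[0],axis=1);pts=pts[abs(d-np.median(d))<.8]
print("housing",len(pts),e,ray(T,*e[0],.028))
```

```text
sknob 75 [330.  242.7] [2.5 5.3] [0.437  0.0983 0.066 ] dia 7.8
sknob 90 [334.3 242.4] [ 9.5 13.1] [0.4376 0.0898 0.066 ] dia 22.7
sknob 105 [333.9 243.9] [15.1 21.1] [0.4346 0.0906 0.066 ] dia 36.2
seal 75 [228.5 282.8] [13.  16.8] [0.354  0.3025 0.02  ] dia 31.3
seal 90 [229.8 283.5] [17.9 18. ] [0.3526 0.2997 0.02  ] dia 37.7
seal 105 [229.7 283.5] [18.3 19. ] [0.3526 0.2999 0.02  ] dia 39.2
64
nest ((309.75054931640625, 201.54843139648438), (30.797607421875, 31.21648406982422), 140.5504608154297) [0.52207973 0.13479188 0.036     ] dia 64.02870405535748
[0.4377 0.0921 0.068 ] [0.5207 0.1345 0.038 ] 0.0932 27.08
[0.5207 0.1345 0.038 ] [0.6195 0.186  0.225 ] 0.1113 27.53
[0.4377 0.0921 0.068 ] [0.6195 0.186  0.225 ] 0.2046 27.32
housing 83 ((229.77975463867188, 283.66412353515625), (30.121458053588867, 30.633447647094727), 8.995586395263672) [0.35280022 0.29930572 0.028     ]
```

```bash
cat >> h.py <<'E'
def go(p,ang=None):
    "print the row shares to reach TCP p, jaws closing along world angle ang (deg), tool straight down"
    from workcell import status
    s=status.sense();R=Ro.from_rotvec(s["eef_rot"]);M=R.as_matrix()
    cur=np.degrees(np.arctan2(M[1,1],M[0,1]))
    if ang is None: ang=cur
    d=(ang-cur+90)%180-90; a=np.radians(cur+d)
    y=np.array([np.cos(a),np.sin(a),0]);z=np.array([0,0,-1.]);G=np.stack([np.cross(y,z),y,z],1)
    rv=np.degrees(Ro.from_matrix(M.T@G).as_rotvec())
    print("t",round(s["clock"],2),"tcp",np.round(s["tool_pos"],4),"yaw",cur.round(1),"tilt",np.degrees(np.arccos(-M[2,2])).round(2),"j",np.round(s["joint_positions"],2),"F",np.round(s["force"],1),"w",round(s["gripper_width"],3),"ff",round(s["finger_force"],1))
    print("shift",(M.T@(np.array(p)-s["tool_pos"])/.3).round(3),"turn",(rv/30).round(3))
E
python3 -c "
from h import *
go([.353,.2995,.11],130)"
```

```text
t 0.1 tcp [0.2085 0.615  0.2172] yaw 71.3 tilt 0.1 j [-0.98  0.5  -0.43  1.55  0.22  1.14 -0.21] F [-0.3  0.5 -0.4] w 1.0 ff 0.0
shift [-0.794 -0.841  0.359] turn [-0.003 -0.002 -1.957]
```

>>> carry_out:
  plan:
    - [[-0.79, -0.84, 0.33], [0, 0, -0.98], 1]
    - [[-0.79, -0.84, 0.33], [0, 0, -0.98], 1]
    - [[-0.79, -0.84, 0.33], [0, 0, -0.98], 1]
    - [[-0.79, -0.84, 0.33], [0, 0, -0.98], 1]
    - [[-0.79, -0.84, 0.33], [0, 0, -0.98], 1]
    - [[-0.79, -0.84, 0.33], [0, 0, -0.98], 1]
    - [[-0.79, -0.84, 0.33], [0, 0, -0.98], 1]
    - [[-0.79, -0.84, 0.33], [0, 0, -0.98], 1]
    - [[-0.79, -0.84, 0.33], [0, 0, -0.98], 1]
    - [[-0.79, -0.84, 0.33], [0, 0, -0.98], 1]

```text
clock: 1.1
tool_pos: [0.352, 0.3023, 0.1195]
eef_rot: [-0.293, 3.128, 0.002]
force: [0.2, 0.4, 0.6]
gripper_width: 1.002
finger_force: 0.0
```

```bash
python3 -c "
from h import *
go([.353,.2995,.08],130)"
```

```text
t 1.1 tcp [0.352  0.3023 0.1195] yaw 100.7 tilt 0.08 j [-0.36  0.31 -0.46  2.09  0.19  0.78  0.81] F [0.2 0.4 0.6] w 1.002 ff 0.0
shift [-0.002 -0.01   0.132] turn [ 0.002  0.001 -0.976]
```

>>> carry_out:
  plan:
    - [[0, -0.01, 0.13], [0, 0, -0.98], 1]
    - [[0, -0.01, 0.13], [0, 0, -0.98], 1]
    - [[0, -0.01, 0.13], [0, 0, -0.98], 1]
    - [[0, -0.01, 0.13], [0, 0, -0.98], 1]
    - [[0, -0.01, 0.13], [0, 0, -0.98], 1]
    - [[0, -0.01, 0.13], [0, 0, -0.98], 1]
    - [[0, -0.01, 0.13], [0, 0, -0.98], 1]
    - [[0, -0.01, 0.13], [0, 0, -0.98], 1]
    - [[0, -0.01, 0.13], [0, 0, -0.98], 1]
    - [[0, -0.01, 0.13], [0, 0, -0.98], 1]

```text
clock: 2.1
tool_pos: [0.3528, 0.298, 0.0802]
eef_rot: [-1.076, 2.951, -0.0]
force: [-0.6, 0.6, 0.6]
gripper_width: 0.998
finger_force: 0.0
```

```bash
python3 -c "
from h import *
from workcell import capture
c=capture('wrist');np.savez('pics/w1.npz',**c);cv2.imwrite('pics/w1.png',c['pixels'][:,:,::-1])
R,t=cam(c);print('cam',-R.T@t,R.round(2).tolist(),proj(c,[.353,.2995,.03]))
go([.353,.2995,.025],130)"
```

```text
cam [0.29637607 0.25252656 0.23732932] [[-0.64, 0.76, 0.0], [0.73, 0.62, 0.29], [0.22, 0.19, -0.96]] [253.32083096 203.89604493]
t 2.15 tcp [0.3528 0.2979 0.0802] yaw 130.1 tilt 0.01 j [-0.29  0.4  -0.55  2.12  0.31  0.71  1.22] F [0.4 0.1 0. ] w 0.999 ff 0.0
shift [-0.004  0.004  0.184] turn [-0.     0.     0.002]
```

View pics/w1.png

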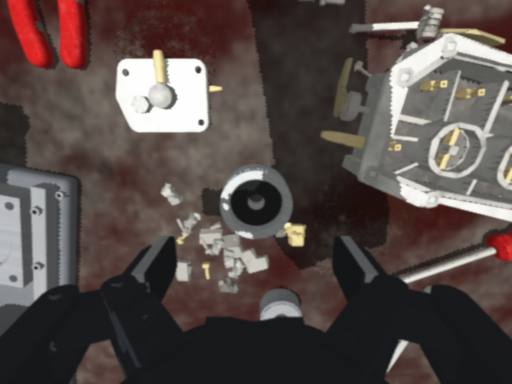

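The wrist view shows the housing rim centred near (257,202), midway between the fingers (165 and 345). A chip at (191,220) is close to the left finger, so I'll turn the jaws about 8 degrees to clear it, then lower and grip.

>>> carry_out:
  plan:
    - [[0, 0, 0.03], [0, 0, 0.27], 1]
    - [[0, 0, 0.06], [0, 0, 0.27], 1]
    - [[0, 0, 0.11], [0, 0, 0.27], 1]
    - [[0, 0, 0.16], [0, 0, 0.27], 1]
    - [[0, 0, 0.184], [0, 0, 0.27], 1]
    - [[0, 0, 0.184], [0, 0, 0.27], 0]
    - [[0, 0, 0.184], [0, 0, 0.27], 0]
    - [[0, 0, 0.184], [0, 0, 0.27], 0]
    - [[0, 0, 0.184], [0, 0, 0.27], 0]
    - [[0, 0, 0.184], [0, 0, 0.27], 0]
  squeeze: 40

```text
clock: 3.15
tool_pos: [0.3531, 0.2981, 0.0254]
eef_rot: [-0.865, 3.019, 0.0]
force: [-1.1, 0.4, 0.5]
gripper_width: 0.142
finger_force: 0.0
```

```bash
python3 -c "
from h import *
go([.353,.2995,.12],122)"
```

```text
t 3.15 tcp [0.3531 0.2981 0.0254] yaw 122.0 tilt 0.06 j [-0.38  0.49 -0.45  2.14  0.38  0.58  1.02] F [-1.1  0.4  0.5] w 0.142 ff 0.0
shift [-0.002  0.004 -0.315] turn [ 0.     0.002 -0.001]
```

```bash
python3 -c "
from h import *
from workcell import capture
I=[]
for n in('wrist','side'):
  c=capture(n);np.savez('pics/%s2.npz'%n,**c);p=c['pixels'][:,:,::-1]
  if n=='side': u,v=np.round(proj(c,[.353,.298,.03])).astype(int);p=cv2.resize(np.ascontiguousarray(p[v-60:v+60,u-60:u+60]),(384,384))
  I.append(p[:,-400:] if n=='wrist' else p)
cv2.imwrite('pics/v2.png',np.hstack(I))"
```

```text
(no output)
```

View pics/v2.png

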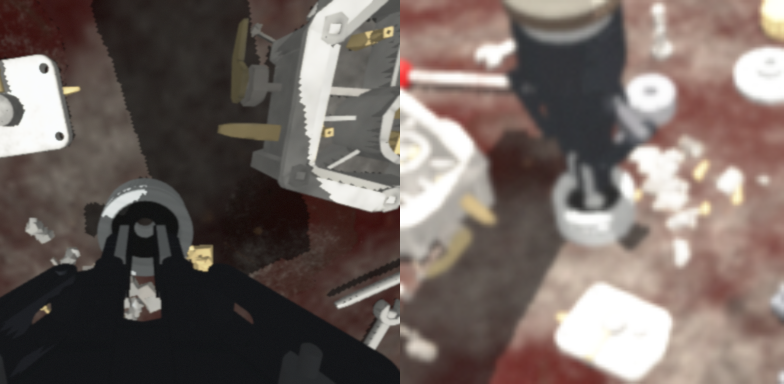

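The picture shows the shut fingers standing inside the bore rather than round the housing: they passed above the rim. I'll work out the true tip height from both views.

```bash
python3 -c "
from h import *
W=dict(np.load('pics/wrist2.npz'));S=dict(np.load('pics/side2.npz'))
o=np.round(proj(S,[.353,.298,.03])).astype(int)-60
for z in(.011,.02,.03,.04): 
  p=[.3531,.2981,z];print(z,'wrist crop',(proj(W,p)-[112,0]).round(0),'side crop',((proj(S,p)-o)*3.2+[400,0]).round(0))
print('ring by wrist',ray(W,145+112,222,.03),'wrist fx',W['fx'])
go([.353,.2995,.12],122)"
```

```text
0.011 wrist crop [140. 220.] side crop [595. 209.]
0.02 wrist crop [139. 225.] side crop [593. 201.]
0.03 wrist crop [139. 232.] side crop [592. 192.]
0.04 wrist crop [139. 239.] side crop [591. 183.]
ring by wrist [0.34565327 0.29761711 0.03      ] wrist fx 265.4705120275289
t 3.25 tcp [0.3529 0.298  0.0252] yaw 122.0 tilt 0.03 j [-0.38  0.49 -0.45  2.14  0.38  0.58  1.02] F [ 0.6  0.6 -0.9] w 0.003 ff 0.0
shift [-0.003  0.004 -0.316] turn [ 0.     0.001 -0.001]
```

>>> carry_out:
  plan:
    - [[0, 0, -0.08], [0, 0, 0], 0]
    - [[0, 0, -0.18], [0, 0, 0], 0]
    - [[0, 0, -0.18], [0, 0, 0], 0]
    - [[0, 0, -0.18], [0, 0, 0], 1]
    - [[0, 0, -0.18], [0, 0, 0], 1]
    - [[0, 0, -0.18], [0, 0, 0], 1]
    - [[0, 0, -0.18], [0, 0, 0], 1]
    - [[0, 0, -0.18], [0, 0, 0], 1]
    - [[0, 0, -0.18], [0, 0, 0], 1]
    - [[0, 0, -0.18], [0, 0, 0], 1]

```text
clock: 4.25
tool_pos: [0.3526, 0.2979, 0.0787]
eef_rot: [0.865, -3.02, -0.0]
force: [1.3, -0.5, -0.9]
gripper_width: 1.0
finger_force: 0.0
```

```bash
python3 -c "
from h import *
from workcell import capture
c=capture('wrist');np.savez('pics/w3.npz',**c);p=c['pixels']
u,v=np.round(proj(c,[.353,.298,.03])).astype(int);print(u,v)
q=p[v-60:v+60,u-80:u+80,::-1];cv2.imwrite('pics/w3.png',cv2.resize(np.ascontiguousarray(q),None,fx=4,fy=4,interpolation=cv2.INTER_CUBIC))
go([.353,.298,.018],122)"
```

```text
252 204
t 4.3 tcp [0.3526 0.2979 0.0788] yaw 122.0 tilt 0.01 j [-0.32  0.39 -0.52  2.12  0.3   0.7   1.1 ] F [ 0.2 -0.4 -0.2] w 1.001 ff 0.0
shift [-0.001 -0.001  0.203] turn [ 0. -0. -0.]
```

View pics/w3.png

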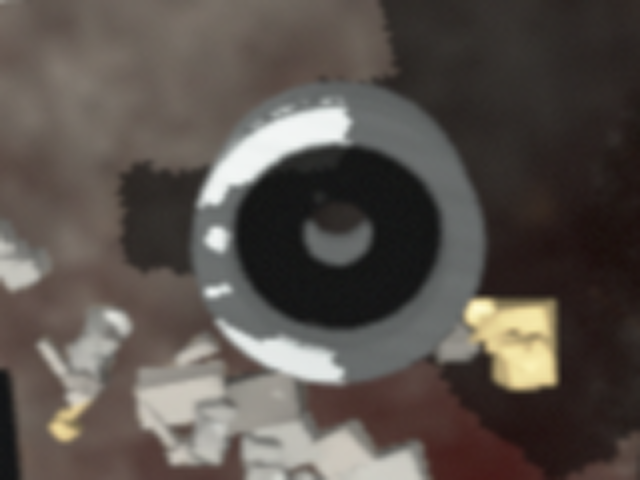

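The housing still stands in place; its bore centre is at (338,238) in the crop, about 3 mm along tool +y. I'll go lower and let the arm settle before closing.

>>> carry_out:
  plan:
    - [[0, 0.008, 0.06], [0, 0, 0], 1]
    - [[0, 0.008, 0.12], [0, 0, 0], 1]
    - [[0, 0.008, 0.17], [0, 0, 0], 1]
    - [[0, 0.008, 0.203], [0, 0, 0], 1]
    - [[0, 0.008, 0.203], [0, 0, 0], 1]
    - [[0, 0.008, 0.203], [0, 0, 0], 1]
    - [[0, 0.008, 0.203], [0, 0, 0], 0]
    - [[0, 0.008, 0.203], [0, 0, 0], 0]
    - [[0, 0.008, 0.203], [0, 0, 0], 0]
    - [[0, 0.008, 0.203], [0, 0, 0], 0]
  squeeze: 40

```text
clock: 5.3
tool_pos: [0.3517, 0.3001, 0.0183]
eef_rot: [-0.865, 3.02, 0.0]
force: [-0.7, -0.2, 0.4]
gripper_width: 0.332
finger_force: 0.0
```

```bash
python3 -c "
from h import *
go([.353,.298,.1],122)"
```

```text
t 5.3 tcp [0.3517 0.3001 0.0183] yaw 122.0 tilt 0.04 j [-0.39  0.51 -0.45  2.14  0.4   0.57  1.01] F [-0.7 -0.2  0.4] w 0.332 ff 0.0
shift [-0.    -0.008 -0.272] turn [ 0.     0.001 -0.001]
```

```bash
python3 -c "
from h import *
from workcell import capture
I=[]
for n in('wrist','side'):
  c=capture(n);np.savez('pics/%s4.npz'%n,**c);p=c['pixels'][:,:,::-1]
  u,v=np.round(proj(c,[.353,.298,.03])).astype(int);r=80 if n=='wrist' else 50
  v0=min(v-r,384-2*r);p=cv2.resize(np.ascontiguousarray(p[v0:v0+2*r,u-r:u+r]),(400,400),interpolation=cv2.INTER_CUBIC);I.append(p)
  print(n,u-r,v0,400/2/r)
cv2.imwrite('pics/v4.png',np.hstack(I))
go([.353,.298,.1],122)"
```

```text
wrist 167 157 2.5
side 136 184 4.0
t 5.4 tcp [0.3516 0.3    0.0182] yaw 122.0 tilt 0.02 j [-0.39  0.51 -0.45  2.14  0.4   0.57  1.01] F [-0.5  0.6  0.2] w 0.144 ff 0.0
shift [-0.001 -0.008 -0.273] turn [-0.     0.001 -0.001]
```

View pics/v4.png

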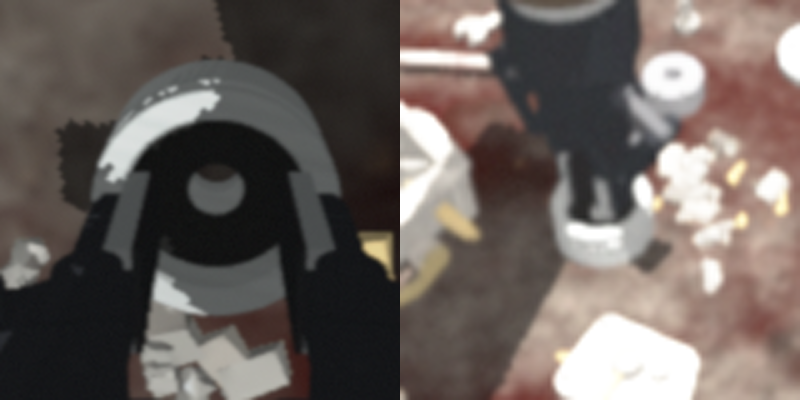

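```bash
python3 -c "
from h import *
W=dict(np.load('pics/wrist4.npz'));S=dict(np.load('pics/side4.npz'))
y=np.array([-.53,.848]);x=np.array([-.848,-.53]);t=np.array([.3516,.300])
for z in(.004,.015,.025,.035,.045):
  for sgn in(-1,1):
    p=np.r_[t+sgn*.014*y+.011*x,z];q=np.r_[t+sgn*.014*y,z]
    print(z,sgn,'wrist crop tipfar',((proj(W,p)-[167,157])*2.5).round(0),'side',((proj(S,q)-[136,184])*4+[400,0]).round(0))
# rim in wrist: outer rim & bore circle radius in crop px
for z in(.03,.02): print('scale at',z,[round(float(np.linalg.norm(proj(W,np.r_[t+.0225*y,z])-proj(W,np.r_[t-.0225*y,z]))*2.5),0)])
print(((proj(W,[*t,.03])-[167,157])*2.5).round(),((proj(W,[*t,.02])-[167,157])*2.5).round())
go([.353,.298,.1],122)"
```

```text
0.004 -1 wrist crop tipfar [160. 119.] side [618. 237.]
0.004 1 wrist crop tipfar [263. 119.] side [584. 217.]
0.015 -1 wrist crop tipfar [157. 134.] side [616. 225.]
0.015 1 wrist crop tipfar [265. 134.] side [582. 205.]
0.025 -1 wrist crop tipfar [153. 148.] side [615. 214.]
0.025 1 wrist crop tipfar [268. 149.] side [581. 194.]
0.035 -1 wrist crop tipfar [149. 165.] side [613. 203.]
0.035 1 wrist crop tipfar [271. 165.] side [579. 183.]
0.045 -1 wrist crop tipfar [145. 184.] side [612. 192.]
0.045 1 wrist crop tipfar [275. 184.] side [577. 172.]
scale at 0.03 [186.0]
scale at 0.02 [176.0]
[211. 199.] [211. 181.]
t 5.4 tcp [0.3516 0.3    0.0182] yaw 122.0 tilt 0.02 j [-0.39  0.51 -0.45  2.14  0.4   0.57  1.01] F [-0.5  0.6  0.2] w 0.144 ff 0.0
shift [-0.001 -0.008 -0.273] turn [-0.     0.001 -0.001]
```

>>> carry_out:
  plan:
    - [[0, 0, -0.07], [0, 0, 0], 0.1]
    - [[0, 0, -0.14], [0, 0, 0], 0.1]
    - [[0, 0, -0.14], [0, 0, 0], 1]
    - [[0, 0, -0.14], [0, 0, 0], 1]
    - [[0, 0, -0.14], [0, 0, 0], 1]
    - [[0, 0, -0.14], [0, 0, 0], 1]
    - [[0, 0, -0.14], [0, 0, 0], 1]
    - [[0, 0, -0.14], [0, 0, 0], 1]
    - [[0, 0.005, -0.07], [0, 0, 0], 1]
    - [[0, 0.005, -0.02], [0, 0, 0], 1]

```text
clock: 6.4
tool_pos: [0.3507, 0.3014, 0.0234]
eef_rot: [-0.865, 3.02, 0.0]
force: [-0.1, -0.4, 0.2]
gripper_width: 1.0
finger_force: 0.0
```

>>> carry_out:
  plan:
    - [[0, 0, 0.02], [0, 0, 0], 1]
    - [[0, 0, 0.04], [0, 0, 0], 1]
    - [[0, 0, 0.052], [0, 0, 0], 1]
    - [[0, 0, 0.052], [0, 0, 0], 1]
    - [[0, 0, 0.052], [0, 0, 0], 1]
    - [[0, 0, 0.052], [0, 0, 0], 0.62]
    - [[0, 0, 0.052], [0, 0, 0], 0.62]
    - [[0, 0, 0.052], [0, 0, 0], 0.62]
    - [[0, 0, 0.052], [0, 0, 0], 0.62]
    - [[0, 0, 0.052], [0, 0, 0], 0.62]
  squeeze: 40

```text
clock: 7.4
tool_pos: [0.3511, 0.3013, 0.0095]
eef_rot: [-0.865, 3.019, -0.001]
force: [-2.7, -2.2, 12.7]
gripper_width: 0.657
finger_force: 39.7
```

```bash
python3 -c "
from h import *
go([.353,.298,.1],122)"
```

```text
t 7.4 tcp [0.3511 0.3013 0.0095] yaw 122.0 tilt 0.07 j [-0.4   0.52 -0.44  2.14  0.41  0.55  0.99] F [-2.7 -2.2 12.7] w 0.657 ff 39.7
shift [ 0.    -0.013 -0.302] turn [-0.002  0.002 -0.001]
```

Now gripped (39.7 N), at 56 mm — probably the groove near the rim. Lift and check.

>>> carry_out:
  plan:
    - [[0, 0, -0.02], [0, 0, 0], 0.5]
    - [[0, 0, -0.05], [0, 0, 0], 0.5]
    - [[0, 0, -0.1], [0, 0, 0], 0.5]
    - [[0, 0, -0.16], [0, 0, 0], 0.5]
    - [[0, 0, -0.23], [0, 0, 0], 0.5]
    - [[0, 0, -0.3], [0, 0, 0], 0.5]
    - [[0, 0, -0.35], [0, 0, 0], 0.5]
    - [[0, 0, -0.35], [0, 0, 0], 0.5]
    - [[0, 0, -0.35], [0, 0, 0], 0.5]
    - [[0, 0, -0.35], [0, 0, 0], 0.5]
  squeeze: 60

```text
clock: 8.4
tool_pos: [0.3501, 0.3006, 0.1126]
eef_rot: [0.865, -3.019, 0.001]
force: [0.4, -0.3, -1.4]
gripper_width: 0.641
finger_force: 63.5
```

```bash
python3 -c "
from h import *
from workcell import capture
I=[]
for n in('wrist','side'):
  c=capture(n);np.savez('pics/%s5.npz'%n,**c);p=c['pixels'][:,:,::-1]
  u,v=np.round(proj(c,[.351,.301,.1])).astype(int);r=80 if n=='wrist' else 50
  v0=min(v-r,384-2*r);p=cv2.resize(np.ascontiguousarray(p[v0:v0+2*r,u-r:u+r]),(400,400),interpolation=cv2.INTER_CUBIC);I.append(p)
  print(n,u-r,v0,400/2/r)
cv2.imwrite('pics/v5.png',np.hstack(I))
go([.522,.135,.13],122)"
```

```text
wrist 171 142 2.5
side 132 163 4.0
t 8.5 tcp [0.35   0.3007 0.1125] yaw 122.0 tilt 0.11 j [-0.29  0.34 -0.56  2.1   0.25  0.77  1.13] F [-0.3 -0.4 -2.3] w 0.639 ff 63.5
shift [-0.194 -0.772 -0.059] turn [ 0.    -0.004 -0.001]
```

View pics/v5.png

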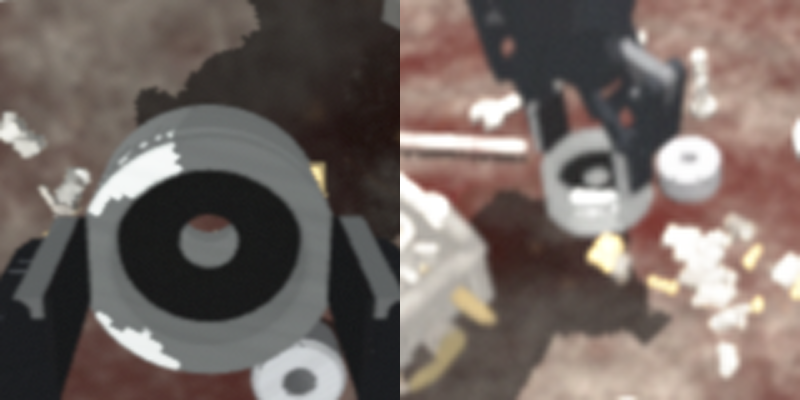

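The housing is held level. I'll triangulate its rim centre from both views (wrist 254.6,240.4; side 181.3,206) to get its hang below the TCP.

```bash
cat >> h.py <<'E'
def tri(obs):
    A=np.zeros((3,3));b=np.zeros(3);L=[]
    for c,u,v in obs:
        R,t=cam(c);o=-R.T@t;d=ray(c,u,v,0)-o;d/=np.linalg.norm(d);P=np.eye(3)-np.outer(d,d);A+=P;b+=P@o;L.append((o,P))
    p=np.linalg.solve(A,b);return p,[1e3*np.linalg.norm(P@(p-o)) for o,P in L]
E
python3 -c "
from h import *
W=dict(np.load('pics/wrist5.npz'));S=dict(np.load('pics/side5.npz'))
p,r=tri([(W,254.6,240.4),(S,181.3,206)]);print('rim',p.round(4),np.round(r,1))
t=np.array([.35,.3007,.1125]);print((p-t).round(4))
g=cv2.cvtColor(W['pixels'],cv2.COLOR_RGB2GRAY)
e,_=blobs(0,(255,240),42,(g<50).astype(np.uint8)*255);print(e)
"
```

```text
rim [0.3532 0.3049 0.1195] [0. 0.]
[0.0032 0.0042 0.007 ]
((254.1350860595703, 239.6824951171875), (58.96880340576172, 71.62252807617188), 89.29109954833984)
```

```bash
python3 -c "
from h import *
W=dict(np.load('pics/w3.npz'));S=dict(np.load('pics/side0.npz'));T=dict(np.load('pics/top0.npz'))
for o in([(W,256.5,203.5),(S,186.4,237.5)],[(T,229.8,283.6),(S,186.4,237.5)],[(T,229.8,283.6),(W,256.5,203.5)]):
  p,r=tri(o);print('rim',p.round(4),np.round(r,1))
from workcell import capture
c=capture('top');g=cv2.cvtColor(c['pixels'],cv2.COLOR_RGB2GRAY);np.savez('pics/top5.npz',**c)
u,v=proj(c,[.35,.301,.12]).round().astype(int);print(u,v)
q=np.vstack([cv2.resize(np.ascontiguousarray(c['pixels'][v-50:v+50,u-60:u+60,::-1]),None,fx=4,fy=4,interpolation=cv2.INTER_CUBIC)]);cv2.imwrite('pics/t5.png',q)
S5=dict(np.load('pics/side5.npz'));m=light(S5['pixels'],125,60)
g=cv2.cvtColor(S5['pixels'],cv2.COLOR_RGB2GRAY)[190:230:2,160:202:2];print(g)
"
```

```text
rim [0.355  0.3045 0.0108] [1.3 1.3]
rim [0.3526 0.2998 0.0157] [0.5 0.5]
rim [0.3523 0.3006 0.0262] [1.3 1.3]
226 289
[[181 107 130  81  47  46  51 103 107  78  57  70  72  62  82  57  55  53
   52  57  54]
 [110 102 119  86  46  45  46  86 100  94  69  64  73  79 100  67  54  55
   51  52  52]
 [113 103 116 103  46  46  46  83 113 115 119 101  59  74  81  60  55  54
   52  50  54]
 [130 121 120 114  48  44  56 120 162 179 186 174  84  63  76  67  54  53
   51  54  73]
 [251 231 146 133  54  66 133 174 183 182 184 182 125  67  70  57  53  54
   53 109 224]
 [239 228 146 134  87 139 173 172 165 148 136 128 116  82  62  56  59  56
  113 241 253]
 [102 108 124 119 159 174 166 135  82  59  47  46  76 137  93  56  54  67
  192 253 253]
 [122 121 113 121 172 172 126  59  45  50  74  82  67 145 114  58  53  68
  189 251 253]
 [120 118 105 111 168 166  83  45  45 110 163 164 102 143 127  61  52  62
  136 229 246]
 [108 109 106 106 165 174 115  58  49 120 166 150  84 139 141  64  55  89
  103 155 184]
 [ 85 101 112 109 161 180 173 158 216 198 198 174 181 150 150  87 125 160
  120 136 161]
 [ 61  68  90  93 134 179 183 218 254 255 255 254 251 200 164 159 173 168
  113 102 128]
 [ 61  60  60  59 107 175 182 189 216 223 225 219 212 206 178 176 173 134
   96  91  90]
 [ 60  60  61  60  88 165 180 186 215 226 237 222 213 196 181 177 152 100
   82  82  91]
 [ 56  56  58  62  72 112 166 189 202 208 211 211 213 194 175 154 100  78
   78  94 127]
 [ 49  45  52  60  72  77 107 153 187 198 201 210 207 172 123  98  85  80
   83 175 250]
 [ 43  44  51  59  64  71  73  80  92 102 121 238 249 212  80 100  94  90
   96 241 254]
 [ 43  41  52  59  51  55  54  58  56  61 182 252 254 246 129 116 103 103
  112 167 225]
 [ 42  42  47  50  43  45  47  53  55 110 250 252 252 239 176 131 116 115
  110 105 187]
 [ 43  44  43  42  43  44  44  49  56  91 200 246 252 234 211 141 127 124
  116 106 132]]
```

```bash
python3 -c "
from h import *
W=dict(np.load('pics/wrist5.npz'));S=dict(np.load('pics/side5.npz'))
t=np.array([.35,.3007,.1125]);x=np.array([-.848,-.53,0]);y=np.array([-.53,.848,0])
for h in(.005,.0125,.02):
  for c,u,v in((W,254.2,240),(S,182.7,205)):
    d=ray(c,u,v,t[2]+h)-t;print(h,'x',(d@x*1e3).round(1),'y',(d@y*1e3).round(1))
"
```

```text
0.005 x -5.7 y 1.6
0.005 x -10.6 y 3.1
0.0125 x -1.8 y 1.6
0.0125 x -5.4 y -2.8
0.02 x 2.0 y 1.6
0.02 x -0.1 y -8.6
```

>>> carry_out:
  plan:
    - [[-0.03, -0.12, -0.03], [0, 0, 0], 0.5]
    - [[-0.07, -0.27, -0.03], [0, 0, 0], 0.5]
    - [[-0.11, -0.43, -0.03], [0, 0, 0], 0.5]
    - [[-0.15, -0.58, -0.03], [0, 0, 0], 0.5]
    - [[-0.18, -0.7, -0.02], [0, 0, 0], 0.5]
    - [[-0.183, -0.772, 0], [0, 0, 0], 0.5]
    - [[-0.183, -0.772, 0.05], [0, 0, 0], 0.5]
    - [[-0.183, -0.772, 0.1], [0, 0, 0], 0.5]
    - [[-0.183, -0.772, 0.125], [0, 0, 0], 0.5]
    - [[-0.183, -0.772, 0.125], [0, 0, 0], 0.5]

```text
clock: 9.55
tool_pos: [0.5175, 0.135, 0.074]
eef_rot: [0.868, -3.015, -0.002]
force: [-0.1, 0.3, -1.5]
gripper_width: 0.639
finger_force: 63.7
```

```bash
python3 -c "
from h import *
from workcell import capture
c=capture('side');np.savez('pics/side6.npz',**c)
u,v=proj(c,[.52,.133,.06]).round().astype(int);r=50;print(u,v)
a=cv2.resize(np.ascontiguousarray(c['pixels'][v-r:v+r,u-r:u+r,::-1]),(400,400),interpolation=cv2.INTER_CUBIC)
w=capture('wrist');np.savez('pics/w6.npz',**w);b=w['pixels'][184:384,156:356,::-1]
cv2.imwrite('pics/v6.png',np.hstack([a,cv2.resize(np.ascontiguousarray(b),(400,400),interpolation=cv2.INTER_CUBIC)]))
go([.5196,.1332,.05],122)"
```

```text
278 255
t 9.65 tcp [0.5192 0.1352 0.0757] yaw 122.1 tilt 0.05 j [ 0.04  0.5  -0.43  1.95  0.29  0.76  1.58] F [-0.3  0.3 -1.2] w 0.639 ff 63.7
shift [ 0.002 -0.006  0.086] turn [ 0.001 -0.001  0.004]
```

View pics/v6.png

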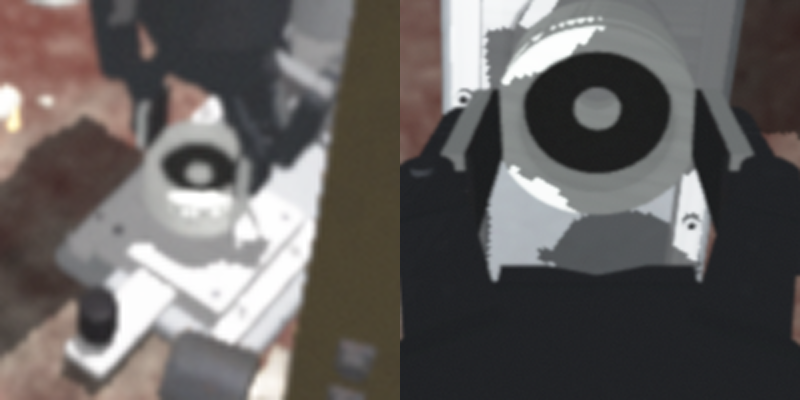

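>>> carry_out:
  plan:
    - [[0.002, -0.006, 0.02], [0, 0, 0], 0.5]
    - [[0.002, -0.006, 0.035], [0, 0, 0], 0.5]
    - [[0.002, -0.006, 0.045], [0, 0, 0], 0.5]
    - [[0.002, -0.006, 0.052], [0, 0, 0], 0.5]
    - [[0.002, -0.006, 0.058], [0, 0, 0], 0.5]
    - [[0.002, -0.006, 0.064], [0, 0, 0], 0.5]
    - [[0.002, -0.006, 0.068], [0, 0, 0], 0.5]
    - [[0.002, -0.006, 0.072], [0, 0, 0], 0.5]
    - [[0.002, -0.006, 0.076], [0, 0, 0], 0.5]
    - [[0.002, -0.006, 0.076], [0, 0, 0], 0.5]

```text
clock: 10.65
tool_pos: [0.5203, 0.132, 0.053]
eef_rot: [0.865, -3.02, -0.0]
force: [-0.2, 0.3, -1.9]
gripper_width: 0.64
finger_force: 63.7
```

>>> carry_out:
  plan:
    - [[0, 0, 0.003], [0, 0, 0], 0.5]
    - [[0, 0, 0.006], [0, 0, 0], 0.5]
    - [[0, 0, 0.009], [0, 0, 0], 0.5]
    - [[0, 0, 0.012], [0, 0, 0], 0.5]
    - [[0, 0, 0.014], [0, 0, 0], 0.5]
    - [[0, 0, 0.014], [0, 0, 0], 0.5]
    - [[0, 0, 0.014], [0, 0, 0], 0.5]
    - [[0, 0, 0.014], [0, 0, 0], 0.5]
    - [[0, 0, 0.014], [0, 0, 0], 0.5]
    - [[0, 0, 0.014], [0, 0, 0], 0.5]

```text
clock: 11.65
tool_pos: [0.5204, 0.132, 0.0489]
eef_rot: [-0.865, 3.02, 0.0]
force: [0.2, -0.4, -2.0]
gripper_width: 0.637
finger_force: 63.7
```

>>> carry_out:
  plan:
    - [[0, 0, 0.003], [0, 0, 0], 0.5]
    - [[0, 0, 0.006], [0, 0, 0], 0.5]
    - [[0, 0, 0.009], [0, 0, 0], 0.5]
    - [[0, 0, 0.012], [0, 0, 0], 0.5]
    - [[0, 0, 0.015], [0, 0, 0], 0.5]
    - [[0, 0, 0.015], [0, 0, 0], 0.5]
    - [[0, 0, 0.015], [0, 0, 0], 0.5]
    - [[0, 0, 0.015], [0, 0, 0], 0.5]
    - [[0, 0, 0.015], [0, 0, 0], 0.5]
    - [[0, 0, 0.015], [0, 0, 0], 0.5]

```text
clock: 12.65
tool_pos: [0.5204, 0.132, 0.0444]
eef_rot: [-0.865, 3.02, 0.0]
force: [-0.6, -0.4, -1.4]
gripper_width: 0.642
finger_force: 63.7
```

>>> carry_out:
  plan:
    - [[0, 0, 0.003], [0, 0, 0], 0.5]
    - [[0, 0, 0.006], [0, 0, 0], 0.5]
    - [[0, 0, 0.009], [0, 0, 0], 0.5]
    - [[0, 0, 0.012], [0, 0, 0], 0.5]
    - [[0, 0, 0.015], [0, 0, 0], 0.5]
    - [[0, 0, 0.018], [0, 0, 0], 0.5]
    - [[0, 0, 0.02], [0, 0, 0], 0.5]
    - [[0, 0, 0.02], [0, 0, 0], 0.5]
    - [[0, 0, 0.02], [0, 0, 0], 0.5]
    - [[0, 0, 0.02], [0, 0, 0], 0.5]

```text
clock: 13.65
tool_pos: [0.5203, 0.132, 0.0384]
eef_rot: [0.865, -3.02, -0.0]
force: [0.5, 0.3, -1.5]
gripper_width: 0.639
finger_force: 63.7
```

>>> carry_out:
  plan:
    - [[0, 0, 0.003], [0, 0, 0], 0.5]
    - [[0, 0, 0.006], [0, 0, 0], 0.5]
    - [[0, 0, 0.009], [0, 0, 0], 0.5]
    - [[0, 0, 0.01], [0, 0, 0], 0.5]
    - [[0, 0, 0.01], [0, 0, 0], 0.5]
    - [[0, 0, 0.01], [0, 0, 0], 0.5]
    - [[0, 0, 0.01], [0, 0, 0], 0.5]
    - [[0, 0, 0.01], [0, 0, 0], 0.5]
    - [[0, 0, 0.01], [0, 0, 0], 0.5]
    - [[0, 0, 0.01], [0, 0, 0], 0.5]

```text
clock: 14.65
tool_pos: [0.5224, 0.1331, 0.0379]
eef_rot: [-0.865, 3.016, -0.0]
force: [-2.7, -0.0, 15.7]
gripper_width: 0.64
finger_force: 66.7
```

Floor contact occurred at TCP 0.0379, which matches the 9.9 mm grasp height, so the housing is seated. Release and rise.

>>> carry_out:
  plan:
    - [[0, 0, -0.008], [0, 0, 0], 0.5]
    - [[0, 0, -0.008], [0, 0, 0], 1]
    - [[0, 0, -0.008], [0, 0, 0], 1]
    - [[0, 0, -0.008], [0, 0, 0], 1]
    - [[0, 0, -0.04], [0, 0, 0], 1]
    - [[0, 0, -0.1], [0, 0, 0], 1]
    - [[0, 0, -0.2], [0, 0, 0], 1]
    - [[0, 0, -0.35], [0, 0, 0], 1]
    - [[0, 0, -0.35], [0, 0, 0], 1]
    - [[0, 0, -0.35], [0, 0, 0], 1]

```text
clock: 15.65
tool_pos: [0.5214, 0.1321, 0.142]
eef_rot: [-0.864, 3.017, -0.001]
force: [-0.4, 0.5, -1.3]
gripper_width: 0.998
finger_force: 0.0
```

```bash
python3 -c "
from h import *
from workcell import capture
w=capture('wrist');np.savez('pics/w7.npz',**w);g=cv2.cvtColor(w['pixels'],cv2.COLOR_RGB2GRAY)
u,v=proj(w,[.5221,.1348,.058]).round().astype(int);print(u,v)
for hi in(40,55,70):
  e,_=blobs(0,(u,v),34,(g<hi).astype(np.uint8)*255);print(np.round(e[0],1),np.round(e[1],1),ray(w,*e[0],.057).round(4))
go([.4293,.3957,.10],122)"
```

```text
254 193
[255.1 192.2] [35.7 42.8] [0.5215 0.1352 0.057 ]
[255.  192.2] [37.1 43.5] [0.5215 0.1351 0.057 ]
[254.8 191.8] [38.8 44.1] [0.5212 0.1347 0.057 ]
t 15.7 tcp [0.5203 0.1317 0.1406] yaw 122.0 tilt 0.03 j [ 0.08  0.4  -0.47  1.91  0.23  0.89  1.63] F [-0.1  0.3 -0.5] w 1.002 ff 0.0
shift [-0.209  0.907  0.135] turn [-0.001  0.    -0.001]
```

>>> carry_out:
  plan:
    - [[-0.04, 0.16, 0], [0, 0, -0.27], 1]
    - [[-0.08, 0.32, 0.02], [0, 0, -0.27], 1]
    - [[-0.12, 0.48, 0.05], [0, 0, -0.27], 1]
    - [[-0.16, 0.64, 0.09], [0, 0, -0.27], 1]
    - [[-0.19, 0.8, 0.14], [0, 0, -0.27], 1]
    - [[-0.209, 0.9, 0.2], [0, 0, -0.27], 1]
    - [[-0.209, 0.907, 0.25], [0, 0, -0.27], 1]
    - [[-0.209, 0.907, 0.25], [0, 0, -0.27], 1]
    - [[-0.209, 0.907, 0.25], [0, 0, -0.27], 1]
    - [[-0.209, 0.907, 0.25], [0, 0, -0.27], 1]

```text
clock: 16.7
tool_pos: [0.4308, 0.3943, 0.0656]
eef_rot: [-1.072, 2.953, -0.002]
force: [-0.5, 0.7, -0.0]
gripper_width: 1.0
finger_force: 0.0
```

```bash
python3 -c "
from h import *
from workcell import capture
w=capture('wrist');np.savez('pics/w8.npz',**w)
u,v=proj(w,[.4293,.3957,.024]).round().astype(int);print(u,v)
for lo in(110,130,150):
  e,_=blobs(0,(u,v),38,light(w['pixels'],lo,60));print(np.round(e[0],1),np.round(e[1],1),ray(w,*e[0],.02).round(4))
g=cv2.cvtColor(w['pixels'],cv2.COLOR_RGB2GRAY);print(g[v-40:v+60:4,u-50:u+54:4])
go([.4293,.3957,.004],130)"
```

```text
255 206
[257.  203.7] [50.8 53.8] [0.4278 0.397  0.02  ]
[256.8 203.8] [47.7 51.9] [0.428  0.3969 0.02  ]
[248.1 189.5] [13.2 23.1] [0.4232 0.3838 0.02  ]
[[130 110  94  95  94  91  84  83  80  75  77  81  78  72  73  64  44  46
   46  49  49  51  52  54  54  56]
 [114 101  98  97  93  89  82  76  74  73  77  80  79  78  55  45  45  46
   49  51  51  53  55  56  55  55]
 [161 114 109 105  98  88  82  77  74  77  79  78  73  70  41  43  48  51
   54  56  56  57  60  60  59  56]
 [140 111 107 108 110 103  95  87  79  86  87 109 127 130 121 101  57  55
   56  54  52  53  59  61  59  55]
 [115 106 101 103 108 103  96  91  92 112 141 140 154 127 125 123 122  86
   54  51  50  52  57  57  55  54]
 [103 100  98  98 102  98  95  93 107 144 222 233 237 230 133 132 131 123
   80  49  50  53  55  54  54  54]
 [ 96  98  99 104  90  99  95  78 145 227 246 251 250 147 135 134 134 130
  121  55  55  55  55  54  54  55]
 [ 53  67  85  60  57  56  59  62 174 239 249 247 147 134 134 131 131 132
  130  76  54  53  56  54  54  56]
 [ 50  54  55  55  53  51  57  87 133 134 135 134 134 127 129 131 133 134
[... 1269 characters left out ...]
106 112 115 115 112 116 123 123 117 111
   63  56  58  58  60  64  61  66]
 [ 89  82  91  98 101  98 101 109 120 126 122 126 129 130 130 136 124 122
  100  57  58  59  57  60  62  65]
 [ 90  90  87  93 111 117 107 119 135 141 133 140 139 133 133 129 119 114
  113  64  59  58  56  60  67  70]
 [ 81 100  97  98 113 127 125 131 142 140 142 148 143 126 120 114 113 115
  118  95  90 136 125  68  75  75]
 [149 102 103 107 123 126 129 134 138 141 142 150 148 126 114 109 108 108
  106 125 147 153 152 138  83  78]]
t 16.75 tcp [0.431  0.3946 0.066 ] yaw 129.9 tilt 0.07 j [-0.41  0.59 -0.5   1.83  0.38  0.81  1.17] F [ 0.5 -0.4 -0.3] w 0.998 ff 0.0
shift [0.002 0.007 0.207] turn [-0.002  0.001 -0.003]
```

>>> carry_out:
  plan:
    - [[0.002, 0.007, 0.05], [0, 0, 0], 1]
    - [[0.002, 0.007, 0.1], [0, 0, 0], 1]
    - [[0.002, 0.007, 0.15], [0, 0, 0], 1]
    - [[0.002, 0.007, 0.19], [0, 0, 0], 1]
    - [[0.002, 0.007, 0.205], [0, 0, 0], 1]
    - [[0.002, 0.007, 0.205], [0, 0, 0], 0.35]
    - [[0.002, 0.007, 0.205], [0, 0, 0], 0.35]
    - [[0.002, 0.007, 0.205], [0, 0, 0], 0.35]
    - [[0.002, 0.007, 0.205], [0, 0, 0], 0.35]
    - [[0.002, 0.007, 0.205], [0, 0, 0], 0.35]
  squeeze: 40

```text
clock: 17.75
tool_pos: [0.4281, 0.3978, 0.005]
eef_rot: [-1.076, 2.95, 0.001]
force: [-0.8, -0.4, 5.5]
gripper_width: 0.446
finger_force: 39.8
```

>>> carry_out:
  plan:
    - [[0, 0, -0.02], [0, 0, 0], 0.35]
    - [[0, 0, -0.05], [0, 0, 0], 0.35]
    - [[0, 0, -0.1], [0, 0, 0], 0.35]
    - [[0, 0, -0.16], [0, 0, 0], 0.35]
    - [[0, 0, -0.23], [0, 0, 0], 0.35]
    - [[0, 0, -0.3], [0, 0, 0], 0.35]
    - [[0, 0, -0.36], [0, 0, 0], 0.35]
    - [[0, 0, -0.38], [0, 0, 0], 0.35]
    - [[0, 0, -0.38], [0, 0, 0], 0.35]
    - [[0, 0, -0.38], [0, 0, 0], 0.35]
  squeeze: 60

```text
clock: 18.75
tool_pos: [0.4274, 0.3967, 0.1175]
eef_rot: [1.076, -2.951, 0.001]
force: [-0.0, -0.0, -1.9]
gripper_width: 0.428
finger_force: 60.1
```

```bash
python3 -c "
from h import *
from workcell import capture
w=capture('wrist');np.savez('pics/w9.npz',**w)
for u,v in((255,225),(255,240)):
  e,_=blobs(0,(u,v),60,light(w['pixels'],105,60));print(np.round(e[0],1),np.round(e[1],1))
go([.5222,.1338,.118],130)"
```

```text
[252.9 245.8] [75.2 92.3]
[253.2 246. ] [74.8 93.1]
t 18.8 tcp [0.4272 0.3966 0.117 ] yaw 130.1 tilt 0.09 j [-0.38  0.52 -0.53  1.8   0.33  0.9   1.2 ] F [ 0.5  0.1 -0.9] w 0.424 ff 60.1
shift [ 0.321 -0.874 -0.003] turn [-0.    -0.003  0.002]
```

>>> carry_out:
  plan:
    - [[0.04, -0.12, 0], [0, 0, 0], 0.35]
    - [[0.09, -0.26, 0], [0, 0, 0], 0.35]
    - [[0.15, -0.41, 0], [0, 0, 0], 0.35]
    - [[0.2, -0.56, 0], [0, 0, 0], 0.35]
    - [[0.26, -0.71, 0], [0, 0, 0], 0.35]
    - [[0.31, -0.83, 0], [0, 0, 0], 0.35]
    - [[0.321, -0.872, 0.02], [0, 0, 0], 0.35]
    - [[0.321, -0.872, 0.07], [0, 0, 0], 0.35]
    - [[0.321, -0.872, 0.13], [0, 0, 0], 0.35]
    - [[0.321, -0.872, 0.13], [0, 0, 0], 0.35]

```text
clock: 19.8
tool_pos: [0.5188, 0.1367, 0.0755]
eef_rot: [1.079, -2.944, -0.004]
force: [-1.5, 0.9, -1.6]
gripper_width: 0.424
finger_force: 60.4
```

```bash
python3 -c "
from h import *
go([.5222,.1338,.06],130)"
```

```text
t 19.8 tcp [0.5188 0.1367 0.0755] yaw 130.2 tilt 0.37 j [ 0.07  0.51 -0.47  1.94  0.32  0.77  1.69] F [-1.5  0.9 -1.6] w 0.424 ff 60.4
shift [-0.003 -0.015  0.052] turn [ 0.008 -0.009  0.008]
```

>>> carry_out:
  plan:
    - [[0, 0, 0], [0, 0, 0], 0.35]
    - [[0, 0, 0], [0, 0, 0], 0.35]
    - [[0, 0, 0.012], [0, 0, 0], 0.35]
    - [[0, 0, 0.024], [0, 0, 0], 0.35]
    - [[0, 0, 0.03], [0, 0, 0], 0.35]
    - [[0, 0, 0.036], [0, 0, 0], 0.35]
    - [[0, 0, 0.042], [0, 0, 0], 0.35]
    - [[0, 0, 0.048], [0, 0, 0], 0.35]
    - [[0, 0, 0.048], [0, 0, 0], 0.35]
    - [[0, 0, 0.048], [0, 0, 0], 0.35]

```text
clock: 20.8
tool_pos: [0.5223, 0.1351, 0.0645]
eef_rot: [1.076, -2.951, -0.0]
force: [0.2, -0.9, -1.5]
gripper_width: 0.426
finger_force: 60.4
```

>>> carry_out:
  plan:
    - [[0.002, -0.003, 0.004], [0, 0, 0], 0.35]
    - [[0.002, -0.003, 0.008], [0, 0, 0], 0.35]
    - [[0.002, -0.003, 0.012], [0, 0, 0], 0.35]
    - [[0.002, -0.003, 0.016], [0, 0, 0], 0.35]
    - [[0.002, -0.003, 0.02], [0, 0, 0], 0.35]
    - [[0.002, -0.003, 0.023], [0, 0, 0], 0.35]
    - [[0.002, -0.003, 0.026], [0, 0, 0], 0.35]
    - [[0.002, -0.003, 0.028], [0, 0, 0], 0.35]
    - [[0.002, -0.003, 0.028], [0, 0, 0], 0.35]
    - [[0.002, -0.003, 0.028], [0, 0, 0], 0.35]

```text
clock: 21.8
tool_pos: [0.5225, 0.134, 0.0561]
eef_rot: [1.077, -2.951, -0.0]
force: [0.9, 0.7, -0.8]
gripper_width: 0.427
finger_force: 60.4
```

The bush is in the bore. I'll lower another 2 mm, release it gently and rise.

>>> carry_out:
  plan:
    - [[0, 0, 0.003], [0, 0, 0], 0.35]
    - [[0, 0, 0.007], [0, 0, 0], 0.35]
    - [[0, 0, 0.007], [0, 0, 0], 0.35]
    - [[0, 0, 0.007], [0, 0, 0], 1]
    - [[0, 0, 0.007], [0, 0, 0], 1]
    - [[0, 0, 0.007], [0, 0, 0], 1]
    - [[0, 0, 0.007], [0, 0, 0], 1]
    - [[0, 0, -0.08], [0, 0, 0], 1]
    - [[0, 0, -0.2], [0, 0, 0], 1]
    - [[0, 0, -0.28], [0, 0, 0], 1]

```text
clock: 22.8
tool_pos: [0.5231, 0.1344, 0.142]
eef_rot: [-1.076, 2.95, 0.0]
force: [1.8, 0.1, -0.2]
gripper_width: 0.999
finger_force: 0.0
```

```bash
python3 -c "
from h import *
from workcell import capture
w=capture('wrist');np.savez('pics/w10.npz',**w)
c=capture('side');np.savez('pics/side10.npz',**c)
u,v=proj(w,[.5224,.1338,.072]).round().astype(int);print(u,v)
g=cv2.cvtColor(w['pixels'],cv2.COLOR_RGB2GRAY);print(g[v-44:v+48:4,u-48:u+50:4])
go([.5363,.3935,.10],130)"
```

```text
252 194
[[223 254 252 247 252 239 165 253 252 252 251 251 251 250 250 250 249 243
  213 149 120 144 187 104  95]
 [225 253 253 232 252 252 252 252 252 252 252 252 248 248 248 249 249 249
  249 248 247 245 233 117 114]
 [241 253 253 200 252 252 251 251 250 231 169 166 162 152 149 176 217 249
  248 247 247 247 229 119 123]
 [250 253 253 210 253 252 252 246 177 211 252 255 255 255 255 238 144 175
  243 248 246 245 124  67 123]
 [253 253 252 238 252 251 243 187 253 255 255 255 255 255 255 255 255 235
  141 156 126 124 120 111 126]
 [253 253 251 247 250 248 191 255 255 255 189 125 122 121 139 240 255 255
  155 122 124 123 123 124 123]
 [253 253 244 251 251 220 254 255 251 112 140 193 210 207 198 135 128 147
  149 137 121 125 125 124 123]
 [253 253 222 249 249 226 255 254  96 192 227 244 247 246 244 216 119 102
  148 149 119 125 125 125 123]
 [253 252 168 246 244 254 255 145 189 234 247 246 246 246 244 130 119 115
  115 144 130 125 128 126 125]
 [253 252 131 125 124 245 203  86 232 245 243 241 223 241 131 120 121 123
  109 147 136 121 121 120 124]
 [250 251 122 126 126 152 149 144 129 124 
[... 813 characters left out ...]
09 209 210 219 233 241 244 243 243 243 242 240 236 131 124
  110  87 123 125 125 124  96]
 [189 189 206 203 206 207 204 205 203 204 207 217 230 240 243 242 241 163
   94  78 121 126 126 119  89]
 [138 202 203 201 202 206 202 202 201 201 201 200 201 200 199 204 215 225
  139 124 123 125 126 108 105]
 [116 202 204 203 200 202 203 201 200 200 201 201 199 202 199 198 203 203
  203 158 119 125 126 174 113]
 [123 200 201 199 198 199 200 200 199 199 198 197 199 200 201 201 201 203
  203 178 126 127 130 168  91]]
t 22.9 tcp [0.5252 0.135  0.1438] yaw 130.1 tilt 0.4 j [ 0.12  0.41 -0.51  1.89  0.25  0.89  1.75] F [-0.   0.8 -0.3] w 1.001 ff 0.0
shift [-0.582  0.636  0.147] turn [-0.006  0.012  0.003]
```

The wrist pixels show the bush hole at (255,195), concentric with the rim, so the bush is upright. Next the cover: I'll pinch its hub, approaching half-open.

>>> carry_out:
  plan:
    - [[-0.08, 0.09, 0], [0, 0, 0], 1]
    - [[-0.18, 0.2, 0], [0, 0, 0], 0.4]
    - [[-0.29, 0.32, 0.02], [0, 0, 0], 0.4]
    - [[-0.4, 0.43, 0.06], [0, 0, 0], 0.4]
    - [[-0.5, 0.54, 0.12], [0, 0, 0], 0.4]
    - [[-0.56, 0.61, 0.2], [0, 0, 0], 0.4]
    - [[-0.578, 0.634, 0.28], [0, 0, 0], 0.4]
    - [[-0.578, 0.634, 0.28], [0, 0, 0], 0.4]
    - [[-0.578, 0.634, 0.28], [0, 0, 0], 0.4]
    - [[-0.578, 0.634, 0.28], [0, 0, 0], 0.4]

```text
clock: 23.9
tool_pos: [0.5339, 0.3901, 0.057]
eef_rot: [-1.074, 2.951, -0.001]
force: [-0.6, 0.6, 1.1]
gripper_width: 0.396
finger_force: 0.0
```

```bash
python3 -c "
from h import *
from workcell import capture
w=capture('wrist');np.savez('pics/w11.npz',**w)
u,v=proj(w,[.5363,.3935,.01]).round().astype(int);print(u,v)
for lo in(110,130):
  e,_=blobs(0,(u,v),55,light(w['pixels'],lo,60));print(np.round(e[0],1),np.round(e[1],1),ray(w,*e[0],.008).round(4))
g=cv2.cvtColor(w['pixels'],cv2.COLOR_RGB2GRAY);print(g[v-44:v+60:4,u-52:u+52:4])
go([.5363,.3935,.012],130)"
```

```text
253 208
[258.7 215.4] [78.5 90.6] [0.5387 0.4014 0.008 ]
[253.8 210.5] [73.3 80.8] [0.538  0.3954 0.008 ]
[[109 104 104 104  99  96  97 101  96  97  98 102 103 105 109 110  79  57
   56  56  56  56  57  57  62  63]
 [101 100 108 112 103 100 102 108 105 101  97 103 106 107 107 104  86  53
   53  54  56  55  54  56  60  60]
 [105 101 109 113 104 102 107 113 114 109 102 111 122 136 134 130 103  55
   55  57  56  54  53  57  60  60]
 [106 105 109 115 111 113 118 117 121 126 185 246 254 255 255 255 213 170
  103  59  55  54  54  54  59  66]
 [107 109 113 115 119 124 129 131 185 255 255 255 255 255 255 255 255 184
  189 162  61  57  57  55  62  69]
 [111 114 115 114 124 133 135 222 255 255 255 255 255 255 255 105 188 186
  188 193 172  65  62  60  63  71]
 [110 109 107 110 121 130 183 255 255 255 255 255 255 255 241 130 186 188
  183 193 192 156  62  62  68  75]
 [109 107 103 113 121 131 255 255 254 255 255 255 255 247 185 191 188 189
  183 191 193 188  77  61  68  76]
 [113 111  93  69  69 126 216 255 239 187 235 189 188 186 184 190 187 187
  185 185 193 191 160  64  72  81]
 [115 125  70
[... 1332 characters left out ...]
 126 141 155 156 139 140 144 139 117
   66  65  65  43  44  78 150 150]
 [ 60 149 149 125  43  43  72 123 127 126 131 141 140 131 126 124 125 126
  119  62  63  43  43  49 149 150]
 [104 151 152  78  43  43  81 127 124 120 122 130 126 120 123 133 125 122
  117  67  58  43  43  44 140 151]
 [ 49  59 156  81  44  43  91 127 120 116 118 129 130 131 136 146 129 102
  145 168 175  48  43  48 152 116]
 [ 50  50 117  87  44  43 103 126 122 117 120 133 131 132 140 133 119 201
  202 181 181  71  43  49 145  59]]
t 23.95 tcp [0.5342 0.3902 0.0574] yaw 130.0 tilt 0.11 j [-0.34  0.71 -0.47  1.63  0.39  0.89  1.3 ] F [-0.1  0.6  0.6] w 0.398 ff 0.0
shift [-0.012  0.004  0.151] turn [-0.002  0.003 -0.001]
```

>>> carry_out:
  plan:
    - [[-0.012, 0.004, 0], [0, 0, 0], 0.4]
    - [[-0.012, 0.004, 0.04], [0, 0, 0], 0.4]
    - [[-0.012, 0.004, 0.08], [0, 0, 0], 0.4]
    - [[-0.012, 0.004, 0.12], [0, 0, 0], 0.4]
    - [[-0.012, 0.004, 0.135], [0, 0, 0], 0.4]
    - [[-0.012, 0.004, 0.145], [0, 0, 0], 0.4]
    - [[-0.012, 0.004, 0.155], [0, 0, 0], 0.4]
    - [[-0.012, 0.004, 0.16], [0, 0, 0], 0.4]
    - [[-0.012, 0.004, 0.165], [0, 0, 0], 0.4]
    - [[-0.012, 0.004, 0.165], [0, 0, 0], 0.4]

```text
clock: 24.95
tool_pos: [0.5348, 0.3945, 0.0067]
eef_rot: [-1.076, 2.951, 0.0]
force: [-0.8, -0.4, -0.2]
gripper_width: 0.401
finger_force: 0.0
```

>>> carry_out:
  plan:
    - [[0, -0.005, 0.003], [0, 0, 0], 0.4]
    - [[0, -0.005, 0.006], [0, 0, 0], 0.4]
    - [[0, -0.005, 0.009], [0, 0, 0], 0.4]
    - [[0, -0.005, 0.012], [0, 0, 0], 0.4]
    - [[0, -0.005, 0.014], [0, 0, 0], 0.4]
    - [[0, -0.005, 0.016], [0, 0, 0], 0.4]
    - [[0, -0.005, 0.018], [0, 0, 0], 0.4]
    - [[0, -0.005, 0.018], [0, 0, 0], 0.4]
    - [[0, -0.005, 0.018], [0, 0, 0], 0.4]
    - [[0, -0.005, 0.018], [0, 0, 0], 0.4]

```text
clock: 25.95
tool_pos: [0.5357, 0.3933, 0.0012]
eef_rot: [-1.077, 2.951, 0.0]
force: [0.0, 1.0, -0.2]
gripper_width: 0.399
finger_force: 0.0
```

>>> carry_out:
  plan:
    - [[0, 0, 0.003], [0, 0, 0], 0.4]
    - [[0, 0, 0.006], [0, 0, 0], 0.4]
    - [[0, 0, 0.009], [0, 0, 0], 0.4]
    - [[0, 0, 0.012], [0, 0, 0], 0.4]
    - [[0, 0, 0.015], [0, 0, 0], 0.4]
    - [[0, 0, 0.018], [0, 0, 0], 0.4]
    - [[0, 0, 0.018], [0, 0, 0], 0.4]
    - [[0, 0, 0.018], [0, 0, 0], 0.4]
    - [[0, 0, 0.018], [0, 0, 0], 0.4]
    - [[0, 0, 0.018], [0, 0, 0], 0.4]

```text
clock: 26.95
tool_pos: [0.5357, 0.3933, -0.0038]
eef_rot: [-1.076, 2.951, -0.0]
force: [-1.4, -1.2, 5.9]
gripper_width: 0.402
finger_force: 2.7
```

Fingertips touched the disc at TCP -0.0035, so they stand about 13 mm above the TCP. I'll back off about 3 mm, close on the hub and lift.

>>> carry_out:
  plan:
    - [[0, 0, -0.015], [0, 0, 0], 0.4]
    - [[0, 0, -0.015], [0, 0, 0], 0.4]
    - [[0, 0, -0.015], [0, 0, 0], 0.1]
    - [[0, 0, -0.015], [0, 0, 0], 0.1]
    - [[0, 0, -0.015], [0, 0, 0], 0.1]
    - [[0, 0, -0.015], [0, 0, 0], 0.1]
    - [[0, 0, -0.03], [0, 0, 0], 0.1]
    - [[0, 0, -0.06], [0, 0, 0], 0.1]
    - [[0, 0, -0.1], [0, 0, 0], 0.1]
    - [[0, 0, -0.15], [0, 0, 0], 0.1]
  squeeze: 60

```text
clock: 27.95
tool_pos: [0.5353, 0.3931, 0.0414]
eef_rot: [1.076, -2.951, 0.0]
force: [-0.3, 0.2, -0.7]
gripper_width: 0.239
finger_force: 58.7
```

```bash
python3 -c "
from h import *
go([.5223,.1338,.14],130)"
```

```text
t 27.95 tcp [0.5353 0.3931 0.0414] yaw 130.1 tilt 0.05 j [-0.35  0.74 -0.46  1.63  0.4   0.87  1.3 ] F [-0.3  0.2 -0.7] w 0.239 ff 58.7
shift [ 0.59  -0.633 -0.328] turn [ 0.    -0.002  0.003]
```

>>> carry_out:
  plan:
    - [[0.0, 0.0, -0.13], [0, 0, 0], 0.1]
    - [[0.06, -0.06, -0.22], [0, 0, 0], 0.1]
    - [[0.15, -0.16, -0.24], [0, 0, 0], 0.1]
    - [[0.25, -0.27, -0.24], [0, 0, 0], 0.1]
    - [[0.35, -0.37, -0.24], [0, 0, 0], 0.1]
    - [[0.45, -0.48, -0.24], [0, 0, 0], 0.1]
    - [[0.54, -0.58, -0.24], [0, 0, 0], 0.1]
    - [[0.59, -0.633, -0.24], [0, 0, 0], 0.1]
    - [[0.59, -0.633, -0.2], [0, 0, 0], 0.1]
    - [[0.59, -0.633, -0.18], [0, 0, 0], 0.1]

```text
clock: 28.95
tool_pos: [0.5227, 0.1337, 0.0951]
eef_rot: [-1.074, 2.951, -0.0]
force: [0.1, 0.1, -1.4]
gripper_width: 0.239
finger_force: 58.8
```

>>> carry_out:
  plan:
    - [[0, 0, 0], [0, 0, 0], 0.1]
    - [[0, 0, 0], [0, 0, 0], 0.1]
    - [[0, 0, 0.01], [0, 0, 0], 0.1]
    - [[0, 0, 0.02], [0, 0, 0], 0.1]
    - [[0, 0, 0.03], [0, 0, 0], 0.1]
    - [[0, 0, 0.035], [0, 0, 0], 0.1]
    - [[0, 0, 0.04], [0, 0, 0], 0.1]
    - [[0, 0, 0.04], [0, 0, 0], 0.1]
    - [[0, 0, 0.04], [0, 0, 0], 0.1]
    - [[0, 0, 0.04], [0, 0, 0], 0.1]

```text
clock: 29.95
tool_pos: [0.5226, 0.134, 0.0829]
eef_rot: [-1.076, 2.951, 0.0]
force: [-0.1, 0.5, -1.0]
gripper_width: 0.24
finger_force: 58.8
```

```bash
python3 -c "
from h import *
from workcell import capture
w=capture('wrist');np.savez('pics/w12.npz',**w)
e,_=blobs(0,(255,225),60,light(w['pixels'],130,60));print(np.round(e[0],1),np.round(e[1],1))
go([.5223,.1338,.068],130)"
```

```text
[250.5 220.8] [106.9 116.4]
t 30.0 tcp [0.5226 0.134  0.0829] yaw 130.1 tilt 0.01 j [ 0.09  0.5  -0.49  1.93  0.33  0.79  1.69] F [ 0.7  0.6 -0.7] w 0.243 ff 58.8
shift [0.001 0.    0.05 ] turn [-0.     0.     0.002]
```

>>> carry_out:
  plan:
    - [[0, 0, 0.008], [0, 0, 0], 0.1]
    - [[0, 0, 0.016], [0, 0, 0], 0.1]
    - [[0, 0, 0.024], [0, 0, 0], 0.1]
    - [[0, 0, 0.029], [0, 0, 0], 0.1]
    - [[0, 0, 0.033], [0, 0, 0], 0.1]
    - [[0, 0, 0.037], [0, 0, 0], 0.1]
    - [[0, 0, 0.041], [0, 0, 0], 0.1]
    - [[0, 0, 0.043], [0, 0, 0], 0.1]
    - [[0, 0, 0.043], [0, 0, 0], 0.1]
    - [[0, 0, 0.043], [0, 0, 0], 0.1]

```text
clock: 31.0
tool_pos: [0.5225, 0.134, 0.0699]
eef_rot: [-1.077, 2.951, 0.0]
force: [-0.1, 0.2, -1.2]
gripper_width: 0.24
finger_force: 58.8
```

>>> carry_out:
  plan:
    - [[0, 0, 0.002], [0, 0, 0], 0.1]
    - [[0, 0, 0.004], [0, 0, 0], 0.1]
    - [[0, 0, 0.005], [0, 0, 0], 0.1]
    - [[0, 0, 0.005], [0, 0, 0], 0.1]
    - [[0, 0, 0.005], [0, 0, 0], 0.1]
    - [[0, 0, 0.005], [0, 0, 0], 0.1]
    - [[0, 0, 0.005], [0, 0, 0], 0.1]
    - [[0, 0, 0.005], [0, 0, 0], 0.1]
    - [[0, 0, 0.005], [0, 0, 0], 0.1]
    - [[0, 0, 0.005], [0, 0, 0], 0.1]

```text
clock: 32.0
tool_pos: [0.5226, 0.134, 0.0685]
eef_rot: [-1.076, 2.951, -0.0]
force: [-1.1, -0.1, 3.6]
gripper_width: 0.238
finger_force: 59.1
```

Contact at TCP 0.0685, as expected for the recess on the bush top. Release and rise.

>>> carry_out:
  plan:
    - [[0, 0, -0.002], [0, 0, 0], 0.1]
    - [[0, 0, -0.002], [0, 0, 0], 0.5]
    - [[0, 0, -0.002], [0, 0, 0], 0.5]
    - [[0, 0, -0.002], [0, 0, 0], 0.5]
    - [[0, 0, -0.03], [0, 0, 0], 0.5]
    - [[0, 0, -0.08], [0, 0, 0], 0.5]
    - [[0, 0, -0.16], [0, 0, 0], 0.5]
    - [[0, 0, -0.26], [0, 0, 0], 0.5]
    - [[0, 0, -0.26], [0, 0, 0], 0.5]
    - [[0, 0, -0.26], [0, 0, 0], 0.5]

```text
clock: 33.0
tool_pos: [0.5235, 0.1341, 0.1482]
eef_rot: [-1.075, 2.949, -0.001]
force: [-1.1, -0.0, -0.1]
gripper_width: 0.499
finger_force: 0.0
```

```bash
python3 -c "
from h import *
from workcell import capture
w=capture('wrist');np.savez('pics/w13.npz',**w)
s=capture('side');np.savez('pics/side13.npz',**s)
u,v=proj(w,[.5223,.1338,.078]).round().astype(int);print(u,v)
for lo in(110,130,150):
  e,_=blobs(0,(u,v),60,light(w['pixels'],lo,60));print(np.round(e[0],1),np.round(e[1],1))
g=cv2.cvtColor(w['pixels'],cv2.COLOR_RGB2GRAY);print(g[v-64:v+68:6,u-64:u+66:6])
u,v=proj(s,[.5223,.1338,.078]).round().astype(int)
print('side',u,v);g=cv2.cvtColor(s['pixels'],cv2.COLOR_RGB2GRAY);print(g[v-20:v+36:3,u-28:u+30:3])
go([.4377,.0911,.12],117.4)"
```

```text
253 194
[253. 194.] [119.7 119.8]
[252.3 193.9] [117.8 120.4]
[252.5 194.1] [117.9 120.2]
[[105  90  99 172 255 254 148 228 227 226 222 245 253 252 249 176 128 124
  124  93  62  46]
 [ 95  97  98 226 255 254 150 216 226 224 224 253 253 252 249 183 192 173
  127  70  47  50]
 [ 94  98 108 232 253 247 254 254 254 242 149 252 253 251 248 219 215 217
  206 101 102 101]
 [ 94  93 136 248 254 209 247 200 254 254 253 253 253 251 216 130 172 213
  110 106 133 130]
 [109 105 164 254 254 234 254 253 254 253 246 234 244 252 252 252 251 250
  130 122 132 127]
 [109 108 203 254 254 253 254 254 203 209 245 226 189 150 209 252 252 223
   89 130 130 109]
 [105 103 216 254 254 253 254 199 254 253 255 255 255 249 156 131 133 133
  133 131  84  98]
 [115 108 225 254 253 253 240 245 255 255 255 255 228 255 248 150 132 132
  133 132 131  84]
 [113 109 231 254 239 252 242 255 255 255 255 255 255 165 162 166 131 134
  132 132 122  68]
 [130 135 246 254 207 253 255 255 246 255 255 221 179 161 158 166 158 129
  130 132 105  58]
 [109 160 252 232 234 252 175 254 255 225 185 202 160 154 160 102 163 133
  133 
[... 2153 characters left out ...]
]
 [135 149 156 180 250 254 227 197 202 215 223 232 224 243 254 220 251 232
  184  70]
 [137 222 208 160 195 228 253 251 238 216 225 240 252 254 227 248 254 248
   94  70]
 [174 226 232 238 253 252 211 247 254 254 254 254 254 234 245 254 249 218
   85  68]
 [ 70  84 200 253 254 253 253 192 213 253 242 252 243 234 254 253 208 222
   71  70]
 [ 62  65 108 253 254 253 241 177 155 170 243 248 224 253 253 211 231 190
   69  70]
 [ 63  74  95 253 253 245 225 234 210 160 155 213 242 250 208 232 211 107
   69  69]]
t 33.1 tcp [0.5221 0.1337 0.1463] yaw 130.1 tilt 0.04 j [ 0.13  0.41 -0.53  1.89  0.26  0.91  1.74] F [-0.1  0.5  0.1] w 0.501 ff 0.0
shift [0.306 0.072 0.088] turn [-0.    -0.001  0.422]
```

The cover sits centred on the stack (hub hole at about (254,196), as predicted). Next the shuttle knob.

>>> carry_out:
  plan:
    - [[0.04, 0.01, 0], [0, 0, 0.1], 0.5]
    - [[0.12, 0.03, 0], [0, 0, 0.25], 0.5]
    - [[0.2, 0.05, 0], [0, 0, 0.42], 0.5]
    - [[0.27, 0.065, 0], [0, 0, 0.42], 0.5]
    - [[0.306, 0.074, 0.03], [0, 0, 0.42], 0.5]
    - [[0.306, 0.074, 0.1], [0, 0, 0.42], 0.5]
    - [[0.306, 0.074, 0.17], [0, 0, 0.42], 0.5]
    - [[0.306, 0.074, 0.22], [0, 0, 0.42], 0.5]
    - [[0.306, 0.074, 0.22], [0, 0, 0.42], 0.5]
    - [[0.306, 0.074, 0.22], [0, 0, 0.42], 0.5]
  squeeze: 40

```text
clock: 34.1
tool_pos: [0.4372, 0.092, 0.0799]
eef_rot: [0.746, -3.05, -0.001]
force: [-0.1, 0.8, -0.1]
gripper_width: 0.497
finger_force: 0.0
```

```bash
python3 -c "
from h import *
from workcell import capture
w=capture('wrist');np.savez('pics/w14.npz',**w)
u,v=proj(w,[.4378,.0905,.068]).round().astype(int);print(u,v)
g=cv2.cvtColor(w['pixels'],cv2.COLOR_RGB2GRAY);print(g[v-40:v+44:4,u-44:u+46:4])
go([.4378,.0905,.035],117.4)"
```

```text
249 221
[[123 120 107 109 112 112 122 138 142 145 128 118  59  56  59  64  71  72
   67  68  71  71  68]
 [121 117 113  80  60  60  68  76 151 112  73  69  63  59  63  70  75  71
   64  63  68  71  72]
 [116 113 116  65  60  65  70  75 106  92  90  88  82  82  84  67  69  68
   68  68  65  67  69]
 [108 112 120  93  62  66  74  73 136 138 139 139 139 142 139 129  65  67
   69  70  69  66  65]
 [118 118 129  97  63  69  74  74 139 138 140 142 141 143 141 133  65  68
   64  66  62  58  66]
 [132 136 138 106  70  71  69  71 138 134  83  41  47  90 140 132  65  64
   63  63  62  62  64]
 [132 136 136  91  74  74  72  69 131  41  30  32  31  32  59 131  66  62
   62  65  64  65  64]
 [127 129 123  93  93  81 124 117  91  32  32  32  33  32  32 119  68  63
   63  61  63  67  69]
 [128 121 114 116 117 124 147 147  53  31  36  42  39  35  32  74  72  69
   66  61  65  72  74]
 [120 111 109 116 126 138 150 152  36  35  36  36  35  35  35  48  65  71
   70  68  70  78  73]
 [132 127 113 118 120 131 149 149  34  34  34  33  34  34  33  35  65  72
   72  72  71  75  72]
 [145 131 125 125 124 129
[... 437 characters left out ...]
  193 123 109 106  40]
 [137  41  40  91 222 222 222 222 228 251 251 251 251 251 250 224 216 221
  219 155 110 107  40]
 [110  40  39  81 225 225 222 223 226 252 251 251 251 251 250 223 218 221
  220 209 110 105  39]
 [ 58  39  39  82 224 223 223 223 225 251 250 251 251 250 250 223 216 219
  220 220 130 105  40]
 [ 41  40  39  62 144 145 140 139 199 251 250 251 251 250 250 223 139 137
  136 137 139 130  40]
 [ 44  40  39  79 133 133 132 133 186 250 250 251 250 250 250 221 135 134
  133 133 133 129  40]]
t 34.15 tcp [0.4379 0.0921 0.0805] yaw 117.5 tilt 0.03 j [ 0.15  0.36 -0.48  2.15  0.26  0.68  1.55] F [ 0.3 -0.4 -0.3] w 0.498 ff 0.0
shift [ 0.003 -0.005  0.152] turn [ 0.001 -0.001  0.003]
```

>>> carry_out:
  plan:
    - [[0.003, -0.005, 0.04], [0, 0, 0], 0.5]
    - [[0.003, -0.005, 0.08], [0, 0, 0], 0.5]
    - [[0.003, -0.005, 0.12], [0, 0, 0], 0.5]
    - [[0.003, -0.005, 0.14], [0, 0, 0], 0.5]
    - [[0.003, -0.005, 0.145], [0, 0, 0], 0.5]
    - [[0.003, -0.005, 0.145], [0, 0, 0], 0]
    - [[0.003, -0.005, 0.145], [0, 0, 0], 0]
    - [[0.003, -0.005, 0.145], [0, 0, 0], 0]
    - [[0.003, -0.005, 0.145], [0, 0, 0], 0]
    - [[0.003, -0.005, 0.145], [0, 0, 0], 0]
  squeeze: 40

```text
clock: 35.15
tool_pos: [0.4382, 0.0895, 0.037]
eef_rot: [-0.745, 3.052, -0.001]
force: [1.6, -3.8, -1.7]
gripper_width: 0.248
finger_force: 39.3
```

```bash
python3 -c "
from h import *
t=np.array([.4378,.0905]);d=.122*np.array([np.cos(np.radians(27.4)),np.sin(np.radians(27.4))])
from workcell import status
p=np.array(status.sense()['tool_pos']);go([*(p[:2]+d),p[2]],117.4)"
```

```text
t 35.15 tcp [0.4382 0.0895 0.037 ] yaw 117.4 tilt 0.04 j [ 0.11  0.44 -0.43  2.17  0.33  0.59  1.49] F [ 1.6 -3.8 -1.7] w 0.248 ff 39.3
shift [-0.407 -0.     0.   ] turn [-0.001  0.     0.001]
```

>>> carry_out:
  plan:
    - [[-0.01, 0, 0], [0, 0, 0], 0]
    - [[-0.03, 0, 0], [0, 0, 0], 0]
    - [[-0.06, 0, 0], [0, 0, 0], 0]
    - [[-0.1, 0, 0], [0, 0, 0], 0]
    - [[-0.14, 0, 0], [0, 0, 0], 0]
    - [[-0.18, 0, 0], [0, 0, 0], 0]
    - [[-0.22, 0, 0], [0, 0, 0], 0]
    - [[-0.26, 0, 0], [0, 0, 0], 0]
    - [[-0.29, 0, 0], [0, 0, 0], 0]
    - [[-0.31, 0, 0], [0, 0, 0], 0]

```text
clock: 36.15
tool_pos: [0.5215, 0.1339, 0.037]
eef_rot: [-0.746, 3.051, 0.001]
force: [-2.6, -3.4, 7.0]
gripper_width: 0.251
finger_force: 40.0
```

>>> carry_out:
  plan:
    - [[-0.015, 0, 0], [0, 0, 0], 0]
    - [[-0.03, 0, 0], [0, 0, 0], 0]
    - [[-0.045, 0, 0], [0, 0, 0], 0]
    - [[-0.06, 0, 0], [0, 0, 0], 0]
    - [[-0.07, 0, 0], [0, 0, 0], 0]
    - [[-0.08, 0, 0], [0, 0, 0], 0]
    - [[-0.085, 0, 0], [0, 0, 0], 0]
    - [[-0.09, 0, 0], [0, 0, 0], 0]
    - [[-0.09, 0, 0], [0, 0, 0], 0]
    - [[-0.09, 0, 0], [0, 0, 0], 0]

```text
clock: 37.15
tool_pos: [0.5381, 0.1426, 0.0355]
eef_rot: [0.742, -3.04, 0.004]
force: [-14.3, -8.4, 14.2]
gripper_width: 0.25
finger_force: 43.0
```

```bash
python3 -c "
from h import *
from workcell import status
s=status.sense();p=np.array(s['tool_pos']);d=p[:2]-[.4382,.0895];print('travel',np.linalg.norm(d),np.degrees(np.arctan2(d[1],d[0])))
go(p,117.4)"
```

```text
travel 0.11310753289610871 28.012396792070422
t 37.15 tcp [0.5381 0.1426 0.0355] yaw 117.4 tilt 0.72 j [ 0.01  0.59 -0.41  1.9   0.34  0.73  1.45] F [-14.3  -8.4  14.2] w 0.25 ff 43.0
shift [0. 0. 0.] turn [ 0.    -0.024  0.001]
```

Stopped after 113 mm with about 16 N of resistance. The knob now sits about 93 mm in front of the palm knob, where 95 is expected, so this is the stop. I'll give one more light push to confirm.

>>> carry_out:
  plan:
    - [[-0.006, 0, 0], [0, 0, 0], 0]
    - [[-0.012, 0, 0], [0, 0, 0], 0]
    - [[-0.012, 0, 0], [0, 0, 0], 0]
    - [[-0.012, 0, 0], [0, 0, 0], 0]
    - [[-0.012, 0, 0], [0, 0, 0], 0]
    - [[-0.012, 0, 0], [0, 0, 0], 0]
    - [[-0.012, 0, 0], [0, 0, 0], 0]
    - [[-0.012, 0, 0], [0, 0, 0], 0]
    - [[-0.012, 0, 0], [0, 0, 0], 0]
    - [[-0.012, 0, 0], [0, 0, 0], 0]

```text
clock: 38.15
tool_pos: [0.5415, 0.1444, 0.0347]
eef_rot: [0.742, -3.04, 0.004]
force: [-11.0, -7.5, 5.0]
gripper_width: 0.25
finger_force: 43.4
```

>>> carry_out:
  plan:
    - [[-0.006, 0, -0.003], [0, 0, 0], 0]
    - [[-0.012, 0, -0.006], [0, 0, 0], 0]
    - [[-0.016, 0, -0.006], [0, 0, 0], 0]
    - [[-0.016, 0, -0.006], [0, 0, 0], 0]
    - [[-0.016, 0, -0.006], [0, 0, 0], 0]
    - [[-0.016, 0, -0.006], [0, 0, 0], 0]
    - [[-0.016, 0, -0.006], [0, 0, 0], 0]
    - [[-0.016, 0, -0.006], [0, 0, 0], 0]
    - [[-0.016, 0, -0.006], [0, 0, 0], 0]
    - [[-0.016, 0, -0.006], [0, 0, 0], 0]
  squeeze: 70

```text
clock: 39.15
tool_pos: [0.5413, 0.1443, 0.0348]
eef_rot: [0.739, -3.031, 0.006]
force: [-20.0, -10.6, 5.3]
gripper_width: 0.239
finger_force: 69.1
```

```bash
python3 -c "
from h import *
from workcell import capture
w=capture('wrist');np.savez('pics/w15.npz',**w)
c=capture('top');np.savez('pics/top15.npz',**c)
s=capture('side');np.savez('pics/side15.npz',**s)
u,v=proj(c,[.58,.165,.06]).round().astype(int)
a=c['pixels'][v-50:v+50,u-50:u+50,::-1]
u,v=proj(s,[.56,.155,.06]).round().astype(int);v=min(v,333)
b=s['pixels'][v-50:v+50,u-50:u+50,::-1]
cv2.imwrite('pics/v15.png',np.hstack([cv2.resize(np.ascontiguousarray(a),(400,400)),cv2.resize(np.ascontiguousarray(b),(400,400))]))
go([.54,.14,.1],117.4)"
```

```text
t 39.3 tcp [0.5413 0.1443 0.0348] yaw 117.4 tilt 1.24 j [ 0.01  0.6  -0.41  1.88  0.34  0.74  1.45] F [-18.9 -10.2   4.6] w 0.239 ff 69.1
shift [ 0.015 -0.011 -0.217] turn [ 0.002 -0.041  0.   ]
```

The tool no longer moves even at 22 N, so the shuttle is firmly against its stop. Release and rise.

>>> carry_out:
  plan:
    - [[0, 0, 0], [0, 0, 0], 0.6]
    - [[0.01, 0, 0], [0, 0, 0], 0.6]
    - [[0.015, 0, 0], [0, 0, 0], 0.6]
    - [[0.015, 0, -0.06], [0, 0, 0], 0.6]
    - [[0.015, 0, -0.18], [0, 0, 0], 0.6]
    - [[0.015, 0, -0.33], [0, 0, 0], 0]
    - [[0.015, 0, -0.48], [0, 0, 0], 0]
    - [[0.015, 0, -0.63], [0, 0, 0], 0]
    - [[0.015, 0, -0.78], [0, 0, 0], 0]
    - [[0.015, 0, -0.87], [0, 0, 0], 0]

```text
clock: 40.3
tool_pos: [0.5495, 0.1488, 0.3045]
eef_rot: [-0.746, 3.044, 0.001]
force: [0.3, -0.3, -0.6]
gripper_width: -0.0
finger_force: 0.0
```

```bash
python3 -c "
from h import *
from workcell import capture
c=capture('top');np.savez('pics/top16.npz',**c)
s=capture('side');np.savez('pics/side16.npz',**s)
w=capture('wrist');np.savez('pics/w16.npz',**w)
for n,k in(('top',c),('side',s),('wrist',w)):
  for p in([.622,.186,.24],[.5377,.1415,.068]): print(n,proj(k,p).round(0))
g=cv2.cvtColor(w['pixels'],cv2.COLOR_RGB2GRAY)
u,v=proj(w,[.622,.186,.24]).round().astype(int)
for hi in(50,65,80):
  try:
    e,_=blobs(0,(u,v),70,(g<hi).astype(np.uint8)*255);print(hi,np.round(e[0],1),np.round(e[1],1))
  except Exception as x: print(x)
u,v=proj(c,[.58,.165,.06]).round().astype(int)
a=c['pixels'][v-50:v+50,u-50:u+50,::-1]
v0=max(0,min(384-200,0));b=w['pixels'][0:256,128:384,::-1]
cv2.imwrite('pics/v16.png',np.hstack([cv2.resize(np.ascontiguousarray(a),(400,400)),cv2.resize(np.ascontiguousarray(b),(400,400))]));print('top crop origin',u-50,v-50)
go([.622,.186,.29],117.4)"
```

```text
top [292. 131.]
top [308. 192.]
side [316. 168.]
side [284. 248.]
wrist [252. 275.]
wrist [253. 150.]
50 [251.9 284.7] [118.7 138.2]
65 [252.1 286.2] [115.7 137.6]
80 [251.9 286.4] [115.1 138. ]
top crop origin 246 122
t 40.45 tcp [0.5495 0.1485 0.3026] yaw 117.5 tilt 0.37 j [ 0.11  0.29 -0.52  1.66  0.15  1.23  1.61] F [ 0.6 -0.6 -0.8] w 0.001 ff 0.0
shift [-0.272 -0.001  0.044] turn [-0.003  0.012  0.004]
```

View pics/v16.png

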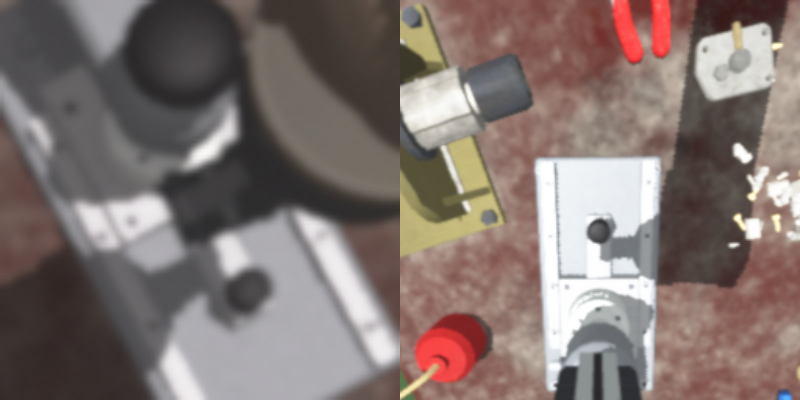

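The view shows the shuttle well in under the head: shuttle knob at top pixel (308,194.5), palm knob at (291,134.5), and in the wrist view the knob at (254.7,147). I'll compute the spacing.

```bash
python3 -c "
from h import *
T=dict(np.load('pics/top16.npz'));W=dict(np.load('pics/w16.npz'));T0=dict(np.load('pics/top0.npz'))
g=cv2.cvtColor(T['pixels'],cv2.COLOR_RGB2GRAY)
for hi in(60,75,90): 
  for c,s in((T,(308,194)),):
    try: e,_=blobs(0,s,9,(g<hi).astype(np.uint8)*255);print('knob',hi,np.round(e[0],1),np.round(e[1],1),ray(T,*e[0],.066).round(4))
    except Exception: pass
for hi in(60,75,90): e,_=blobs(0,(291,134),17,(g<hi).astype(np.uint8)*255);print('palm',hi,np.round(e[0],1),np.round(e[1],1),ray(T,*e[0],.23).round(4))
gw=cv2.cvtColor(W['pixels'],cv2.COLOR_RGB2GRAY)
for hi in(60,90): e,_=blobs(0,(255,147),11,(gw<hi).astype(np.uint8)*255);print('wknob',np.round(e[0],1),np.round(e[1],1),ray(W,*e[0],.064).round(4))
t,_=tri([(T,*[308,194.5]),(W,254.7,147)]);print(t)
"
```

```text
knob 60 [305.5 195.5] [4.8 5.9] [0.5313 0.1465 0.066 ]
knob 75 [306.8 194.6] [ 8.2 10.6] [0.5332 0.1438 0.066 ]
knob 90 [306.3 195.2] [ 9.2 13.8] [0.5319 0.1449 0.066 ]
palm 60 [292.1 134.7] [28.6 30.4] [0.6174 0.1848 0.23  ]
palm 75 [291.6 134.8] [29.4 32.2] [0.6173 0.1857 0.23  ]
palm 90 [291.5 135. ] [30.6 33.6] [0.6168 0.1858 0.23  ]Traceback (most recent call last):
  File "<string>", line 11, in <module>
    for hi in(60,90): e,_=blobs(0,(255,147),11,(gw<hi).astype(np.uint8)*255);print('wknob',np.round(e[0],1),np.round(e[1],1),ray(W,*e[0],.064).round(4))
                          ~~~~~^^^^^^^^^^^^^^^^^^^^^^^^^^^^^^^^^^^^^^^^^^^^^
  File "h.py", line 13, in blobs
    c=max(cs,key=cv2.contourArea);return cv2.fitEllipse(cv2.convexHull(c)),c
                                         ~~~~~~~~~~~~~~^^^^^^^^^^^^^^^^^^^
cv2.error: OpenCV(4.12.0) /io/opencv/modules/imgproc/src/shapedescr.cpp:361: error: (-201:Incorrect size of input array) There should be at least 5 points to fit the ellipse in function 'fitEllipseNoDirect'
```

Spacing is 94.6 mm against the 95 mm required, so the shuttle is fully in. The ram axis is at about (0.6175, 0.186). Next, press the palm knob.

```bash
python3 -c "
from h import *
go([.6175,.186,.25],117.4)"
```

```text
t 40.45 tcp [0.5495 0.1485 0.3026] yaw 117.5 tilt 0.37 j [ 0.11  0.29 -0.52  1.66  0.15  1.23  1.61] F [ 0.6 -0.6 -0.8] w 0.001 ff 0.0
shift [-0.258  0.006  0.177] turn [-0.003  0.012  0.004]
```

>>> carry_out:
  plan:
    - [[-0.06, 0, 0], [0, 0, 0], 0]
    - [[-0.14, 0, 0], [0, 0, 0], 0]
    - [[-0.22, 0.005, 0], [0, 0, 0], 0]
    - [[-0.258, 0.005, 0], [0, 0, 0], 0]
    - [[-0.258, 0.005, 0.03], [0, 0, 0], 0]
    - [[-0.258, 0.005, 0.08], [0, 0, 0], 0]
    - [[-0.258, 0.005, 0.13], [0, 0, 0], 0]
    - [[-0.258, 0.005, 0.16], [0, 0, 0], 0]
    - [[-0.258, 0.005, 0.175], [0, 0, 0], 0]
    - [[-0.258, 0.005, 0.175], [0, 0, 0], 0]

```text
clock: 41.45
tool_pos: [0.6151, 0.1838, 0.2463]
eef_rot: [0.745, -3.05, 0.0]
force: [-0.0, 0.1, 0.3]
gripper_width: 0.002
finger_force: 0.0
```

>>> carry_out:
  plan:
    - [[0, 0, 0.008], [0, 0, 0], 0]
    - [[0, 0, 0.016], [0, 0, 0], 0]
    - [[0, 0, 0.024], [0, 0, 0], 0]
    - [[0, 0, 0.032], [0, 0, 0], 0]
    - [[0, 0, 0.04], [0, 0, 0], 0]
    - [[0, 0, 0.048], [0, 0, 0], 0]
    - [[0, 0, 0.055], [0, 0, 0], 0]
    - [[0, 0, 0.06], [0, 0, 0], 0]
    - [[0, 0, 0.06], [0, 0, 0], 0]
    - [[0, 0, 0.06], [0, 0, 0], 0]

```text
clock: 42.45
tool_pos: [0.6158, 0.1844, 0.2292]
eef_rot: [0.746, -3.052, -0.0]
force: [0.2, 0.2, -0.4]
gripper_width: 0.005
finger_force: 0.0
```

>>> carry_out:
  plan:
    - [[-0.003, 0, 0.005], [0, 0, 0], 0]
    - [[-0.005, 0, 0.01], [0, 0, 0], 0]
    - [[-0.005, 0, 0.015], [0, 0, 0], 0]
    - [[-0.005, 0, 0.02], [0, 0, 0], 0]
    - [[-0.005, 0, 0.024], [0, 0, 0], 0]
    - [[-0.005, 0, 0.028], [0, 0, 0], 0]
    - [[-0.005, 0, 0.032], [0, 0, 0], 0]
    - [[-0.005, 0, 0.035], [0, 0, 0], 0]
    - [[-0.005, 0, 0.035], [0, 0, 0], 0]
    - [[-0.005, 0, 0.035], [0, 0, 0], 0]

```text
clock: 43.45
tool_pos: [0.6172, 0.185, 0.2188]
eef_rot: [-0.746, 3.052, 0.0]
force: [0.4, -0.2, 1.7]
gripper_width: 0.003
finger_force: 1.2
```

>>> carry_out:
  plan:
    - [[0, 0, 0.006], [0, 0, 0], 0]
    - [[0, 0, 0.012], [0, 0, 0], 0]
    - [[0, 0, 0.018], [0, 0, 0], 0]
    - [[0, 0, 0.024], [0, 0, 0], 0]
    - [[0, 0, 0.03], [0, 0, 0], 0]
    - [[0, 0, 0.036], [0, 0, 0], 0]
    - [[0, 0, 0.042], [0, 0, 0], 0]
    - [[0, 0, 0.046], [0, 0, 0], 0]
    - [[0, 0, 0.05], [0, 0, 0], 0]
    - [[0, 0, 0.05], [0, 0, 0], 0]

```text
clock: 44.45
tool_pos: [0.6173, 0.1851, 0.2068]
eef_rot: [-0.746, 3.05, -0.001]
force: [-7.1, -2.8, 19.7]
gripper_width: 0.002
finger_force: 9.5
```

>>> carry_out:
  plan:
    - [[0, 0, 0.003], [0, 0, 0], 0]
    - [[0, 0, 0.006], [0, 0, 0], 0]
    - [[0, 0, 0.009], [0, 0, 0], 0]
    - [[0, 0, 0.012], [0, 0, 0], 0]
    - [[0, 0, 0.015], [0, 0, 0], 0]
    - [[0, 0, 0.018], [0, 0, 0], 0]
    - [[0, 0, 0.02], [0, 0, 0], 0]
    - [[0, 0, 0.02], [0, 0, 0], 0]
    - [[0, 0, 0.02], [0, 0, 0], 0]
    - [[0, 0, 0.02], [0, 0, 0], 0]

```text
clock: 45.45
tool_pos: [0.6175, 0.1852, 0.2065]
eef_rot: [-0.745, 3.048, -0.004]
force: [-20.1, -8.5, 47.6]
gripper_width: 0.006
finger_force: 23.9
```

47.6 N with no more travel, so I'll back off at once and measure what happened.

>>> carry_out:
  plan:
    - [[0, 0, -0.012], [0, 0, 0], 0]
    - [[0, 0, -0.014], [0, 0, 0], 0]
    - [[0, 0, -0.014], [0, 0, 0], 0]
    - [[0, 0, -0.014], [0, 0, 0], 0]
    - [[0, 0, -0.014], [0, 0, 0], 0]
    - [[0, 0, -0.014], [0, 0, 0], 0]
    - [[0, 0, -0.014], [0, 0, 0], 0]
    - [[0, 0, -0.014], [0, 0, 0], 0]
    - [[0, 0, -0.014], [0, 0, 0], 0]
    - [[0, 0, -0.014], [0, 0, 0], 0]

```text
clock: 46.45
tool_pos: [0.6174, 0.1851, 0.2067]
eef_rot: [-0.745, 3.049, -0.002]
force: [-10.7, -4.5, 28.0]
gripper_width: -0.002
finger_force: 13.7
```

```bash
python3 -c "
from h import *
from workcell import capture,status
s=capture('side');np.savez('pics/side17.npz',**s)
c=capture('top');np.savez('pics/top17.npz',**c)
go([.6175,.186,.2],117.4);print(np.round(status.sense()['wrist_torque'],2))
a=np.load('pics/side0.npz')['pixels'];u,v=proj(s,[.6175,.186,.225]).round().astype(int);print(u,v)
for im in(a,s['pixels']):
  g=cv2.cvtColor(im,cv2.COLOR_RGB2GRAY);print(g[v-18:v+54:3,u-24:u+27:3])
"
```

```text
t 46.55 tcp [0.6174 0.1851 0.2067] yaw 117.5 tilt 0.16 j [ 0.02  0.51 -0.49  1.58  0.26  1.12  1.52] F [-11.2  -4.5  27.9] w 0.001 ff 13.7
shift [-0.002  0.002  0.022] turn [-0.004  0.004  0.002]
[-0.98  2.3   0.01]
313 174
[[ 39  40  83  76  83  85  89  88  90 106 114 135  97  61  60  61  60]
 [ 38  40  79  74  84  83  83  85  89  93  48  50  62  60  61  60  59]
 [ 52  60  83  76  83  87  84  85  85 112 149 138  63  58  57  58  60]
 [ 79  92 143  80  81  78  63  55  54  53  74  98  60  59  58  59  59]
 [146 146 161 168 149  51  53  53  53  54  54  55  58  58  58  59  58]
 [ 79 110 165 183 191  45  52  53  53  55  55  57  60  58  59  58  58]
 [ 54 122 172 182 196  54  45  54  63  64  63  57  59  58  59  59  60]
 [ 52 117 160 181 203 155  39  47  53  59  51  63  59  59  58  60  61]
 [ 58  96 136 184 202 190  66  51  41  42  47  58  59  58  60  61  59]
 [102  88 120 109 141 150  85  73  73  73  80  60  59  60  60  59  60]
 [106  93 106 129 109 112 134 120 114 110 136  59  59  60  60  60  59]
 [ 96 104  96 100 105 118 134 137 138 136  89  58  59  60  59  60  59]
 [ 96 115 105 102 105 10
[... 1833 characters left out ...]
125 119 122 186 206 221 225 206  71  69  69  71  70  70  73]
 [119 127 129 117 119 126 146 170 175 158  69  69  70  69  70  71  72]
 [156 151 138 117 121 124 127 134 139 112  70  69  68  69  72  70  70]
 [146 147 123 117 119 126 131 137 142 100  68  69  68  69  69  70  71]
 [127 151 153 150 124 128 133 137 139  82  70  69  71  70  69  69  70]
 [136 148 177 229 134 131 133 136 136  74  71  70  71  71  71  70  71]
 [142 133 151 190 152 153 154 154 126  71  70  71  71  72  71  72  71]
 [ 85 128 177 186 158 155 157 159 143  69  69  71  72  70  71  70  71]
 [149 161 188 186 165 160 161 161 112  69  70  70  71  71  70  70  71]
 [159 163 190 186 185 180 172 177 109  70  70  70  70  71  69  70  70]]
```

```bash
python3 -c "
from h import *
A=dict(np.load('pics/side16.npz'));S=dict(np.load('pics/side17.npz'))
for z in(.24,.23,.22): print(z,proj(S,[.6175,.186,z]).round(1))
ga=cv2.cvtColor(A['pixels'],cv2.COLOR_RGB2GRAY).astype(float);gs=cv2.cvtColor(S['pixels'],cv2.COLOR_RGB2GRAY).astype(float)
print('gain',np.median(gs[150:230,300:312])/np.median(ga[150:230,300:312]))
for u in(307,310,313,316,319): print(u,'rest',ga[180:216,u].astype(int).tolist());print(u,'now ',gs[180:216,u].astype(int).tolist())
print('stack at',proj(S,[.6175,.186,.078]).round(1),proj(S,[.6175,.186,.068]).round(1))
for u in(296,302,306): print(u,'rest',ga[210:262,u].astype(int).tolist());print(u,'now ',gs[210:262,u].astype(int).tolist())
"
```

```text
0.24 [314.1 168. ]
0.23 [313.5 171.8]
0.22 [313.  175.4]
gain 0.9124087591240876
307 rest [80, 89, 93, 102, 122, 148, 159, 161, 159, 159, 159, 159, 154, 142, 137, 159, 195, 214, 215, 205, 179, 148, 132, 130, 131, 130, 132, 133, 134, 134, 135, 136, 137, 136, 139, 150]
307 now  [39, 40, 39, 38, 39, 42, 50, 69, 81, 87, 91, 107, 126, 134, 129, 131, 152, 186, 206, 202, 178, 146, 131, 127, 127, 128, 130, 131, 132, 133, 133, 133, 134, 133, 137, 145]
310 rest [61, 78, 87, 89, 93, 114, 143, 161, 163, 163, 163, 161, 160, 158, 146, 157, 211, 231, 226, 220, 204, 174, 143, 137, 137, 139, 140, 140, 140, 139, 140, 140, 140, 139, 139, 149]
310 now  [39, 39, 42, 48, 54, 55, 50, 51, 66, 81, 87, 91, 105, 129, 139, 145, 184, 217, 221, 217, 201, 170, 141, 133, 134, 137, 137, 137, 137, 137, 137, 137, 137, 136, 137, 144]
313 rest [49, 65, 82, 89, 91, 104, 135, 158, 161, 163, 165, 166, 167, 161, 161, 200, 236, 238, 228, 221, 208, 178, 149, 140, 141, 143, 144, 143, 142, 144, 142, 141, 141, 140, 141, 143]
313 now  [53, 43, 50, 61, 64, 62, 55, 49, 58, 75, 86, 88, 99, 123, 136, 155, 212, 232, 225, 218, 204, 175
[... 1692 characters left out ...]
 247, 255, 255, 255, 247, 225, 230, 232, 228, 225, 211, 207, 229, 250, 254, 254, 253, 242, 199, 162, 156, 158, 163, 181, 217, 233, 237, 238, 238, 238, 238, 239]
306 rest [132, 133, 133, 134, 144, 155, 161, 165, 169, 178, 188, 196, 197, 196, 195, 196, 197, 217, 250, 255, 255, 255, 248, 218, 190, 210, 248, 251, 241, 243, 243, 227, 228, 247, 254, 254, 254, 254, 253, 248, 219, 173, 158, 153, 153, 162, 191, 218, 220, 206, 208, 218]
306 now  [131, 131, 131, 133, 140, 149, 156, 157, 156, 157, 158, 158, 159, 161, 165, 173, 185, 192, 192, 200, 237, 255, 255, 255, 255, 244, 239, 241, 234, 241, 241, 224, 225, 245, 253, 254, 254, 253, 253, 246, 217, 169, 155, 151, 150, 159, 188, 216, 219, 203, 207, 215]
```

The knob moved 7.3 px, about 19.8 mm, so the ram was already at its stop; the extra force was pressing on the stop. The gap between cover and housing has gone. Raise and let the knob spring back.

>>> carry_out:
  plan:
    - [[0, 0, -0.01], [0, 0, 0], 0]
    - [[0, 0, -0.02], [0, 0, 0], 0]
    - [[0, 0, -0.035], [0, 0, 0], 0]
    - [[0, 0, -0.05], [0, 0, 0], 0]
    - [[0, 0, -0.065], [0, 0, 0], 0]
    - [[0, 0, -0.08], [0, 0, 0], 0]
    - [[0, 0, -0.1], [0, 0, 0], 0]
    - [[0, 0, -0.15], [0, 0, 0], 0]
    - [[0, 0, -0.22], [0, 0, 0], 0]
    - [[0, 0, -0.3], [0, 0, 0], 0]

```text
clock: 47.55
tool_pos: [0.6164, 0.1849, 0.2925]
eef_rot: [0.746, -3.05, -0.0]
force: [0.7, 0.1, 0.0]
gripper_width: 0.002
finger_force: 0.0
```

>>> carry_out:
  plan:
    - [[0.05, 0, -0.03], [0, 0, 0], 0]
    - [[0.12, 0, -0.06], [0, 0, 0], 0]
    - [[0.22, 0, -0.06], [0, 0, 0], 0]
    - [[0.32, 0, -0.06], [0, 0, 0], 0]
    - [[0.4, 0, -0.06], [0, 0, 0], 0]
    - [[0.45, 0, -0.06], [0, 0, 0], 0]
    - [[0.45, 0, -0.06], [0, 0, 0], 0]
    - [[0.45, 0, -0.06], [0, 0, 0], 0]
    - [[0.45, 0, -0.06], [0, 0, 0], 0]
    - [[0.45, 0, -0.06], [0, 0, 0], 0]

```text
clock: 48.55
tool_pos: [0.4978, 0.1233, 0.3099]
eef_rot: [-0.747, 3.051, 0.001]
force: [-0.0, 0.6, -0.2]
gripper_width: -0.002
finger_force: 0.0
```

```bash
python3 -c "
from h import *
from workcell import capture
S=capture('side');np.savez('pics/side18.npz',**S);A=dict(np.load('pics/side16.npz'));B=dict(np.load('pics/side17.npz'))
G=lambda c:cv2.cvtColor(c['pixels'],cv2.COLOR_RGB2GRAY)
print('knob u=313');[print(n,G(c)[178:200,313].tolist()) for n,c in(('rest',A),('down',B),('now',S))]
for u in(292,296,302,306):
  print(u);[print(n,G(c)[210:246,u].tolist()) for n,c in(('open',A),('down',B),('now',S))]
go([.5,.1,.3],117.4)"
```

```text
knob u=313
rest [60, 53, 49, 65, 82, 89, 91, 104, 135, 158, 161, 163, 165, 166, 167, 161, 161, 200, 236, 238, 228, 221]
down [133, 93, 53, 43, 50, 61, 64, 62, 55, 49, 58, 75, 86, 88, 99, 123, 136, 155, 212, 232, 225, 218]
now [59, 50, 50, 64, 82, 89, 91, 102, 133, 157, 159, 163, 163, 165, 165, 159, 159, 199, 235, 238, 226, 219]
292
open [154, 154, 154, 151, 148, 147, 157, 200, 233, 222, 168, 157, 163, 164, 163, 162, 165, 166, 166, 166, 167, 168, 169, 171, 186, 218, 243, 252, 254, 254, 254, 245, 213, 214, 243, 253]
down [151, 152, 152, 148, 146, 141, 133, 126, 127, 128, 135, 151, 161, 163, 162, 163, 163, 164, 164, 161, 163, 166, 167, 170, 182, 216, 241, 251, 254, 254, 253, 244, 210, 211, 241, 252]
now [152, 152, 154, 149, 147, 145, 156, 199, 232, 220, 165, 153, 162, 163, 162, 165, 165, 165, 164, 163, 164, 167, 169, 171, 184, 217, 242, 252, 254, 254, 253, 245, 212, 212, 242, 252]
296
open [150, 167, 184, 198, 213, 221, 220, 212, 202, 191, 174, 167, 182, 195, 197, 221, 248, 252, 238, 206, 191, 188, 195, 212, 214, 202, 194, 188, 189, 208, 239, 252, 254, 251, 231, 219]
down [148, 165, 180
[... 965 characters left out ...]
9, 178, 188, 196, 197, 196, 195, 196, 197, 217, 250, 255, 255, 255, 248, 218, 190, 210, 248, 251, 241, 243, 243, 227, 228, 247, 254, 254]
down [131, 131, 131, 133, 140, 149, 156, 157, 156, 157, 158, 158, 159, 161, 165, 173, 185, 192, 192, 200, 237, 255, 255, 255, 255, 244, 239, 241, 234, 241, 241, 224, 225, 245, 253, 254]
now [132, 132, 133, 134, 142, 154, 159, 163, 166, 176, 186, 190, 189, 192, 194, 195, 194, 195, 194, 203, 239, 255, 255, 255, 255, 244, 240, 242, 235, 242, 242, 225, 226, 246, 253, 254]
t 48.6 tcp [0.4977 0.1232 0.3097] yaw 117.5 tilt 0.04 j [ 0.17  0.17 -0.53  1.77  0.09  1.22  1.67] F [-0.6  0.3  0.4] w -0.003 ff 0.0
shift [ 0.029 -0.072  0.032] turn [ 0.001 -0.     0.004]
```

The knob is back at its rest pixels, the cover has stayed down with no gap, and the shuttle has not moved. Handing in.

```bash
python3 -c "
from workcell import hand_in
print(hand_in())"
```

```text
the job is handed in; nothing more can be done
None
```

The cartridge is assembled and pressed closed in the nest under the ram, with the knob back up, and I handed the job in at about 49 s; while the ram sat on its stop, the shut fingertips pushed the palm knob with up to 48 N, above the 40 N limit if that limit counts fingertips as well as the arm and gripper body.

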